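# Lay a hat-burning place for the next guest

## Task

Lay this hat-burning place for the next guest, who sits where the robot stands: centre the pine practice block squarely on the white tile, lay the burning pen in the middle of its steel rest with the tip pointing away from the robot, and stand the red-lidded tip tin midway between the tile and the rest. On the other side of the tile, away from the hot pen, lay the wood-slice coaster level with the middle of the tile, leaving a gap of about 5 cm to its edge, and stand the amber bottle in the middle of the coaster. Keep the bottle upright all the time and leave the blue-lidded tin and the marker where they are.

Things in the scene. Friction and masses are not known exactly. Their poses are not given: they have to be found in the camera images.
- tile: White glazed tile, 108 x 108 x 8 mm, fixed flat on the black table. Origin at the centre of its underside (table level), z up, x and y along its edges, x pointing away from the robot to within 0.1 rad. The rest stands to its left (+y) or right (-y), changing from start to start: centres 245 to 260 mm apart, level within about 15 mm along the tile's x.
- rest: Steel pen rest, fixed: base plate 80 x 80 x 5 mm, two forks 5 mm thick at x = -30 and +30 mm (55 mm clear between), each with a 90 degree V notch, vertex 26 mm, arm tops 44 mm above the table, mouth 36 mm wide. Origin at table level under its middle; x along the notches, away from the robot to within 0.3 rad. A pen lying in both has its axis 39 mm above the table.
- pen: Cordless burning pen, loose, 70 g: octagonal silver body 18 mm across flats (x = -80 to +30 mm), blue grip sleeve (-22 to +24), brass tip to +55, black cap to -86. Origin on its axis amid the sleeve, 9 mm above the table at the start; x to the tip, away from the robot within 0.5 rad. Grip mid-body, x = -25 mm, which belongs over the middle of the rest. Does not roll.
- tin: Round aluminium screw tin with a RED lid (burning tips), diameter 56 mm, height 30 mm, 90 g, standing lid up. Origin at the centre of its underside, z up.
- block: Pine practice block, pale wood, 70 (x) x 40 (y) x 20 (z) mm, 40 g. Origin at the centre of its underside, z up; at the start its x points away from the robot to within 0.4 rad.
- coaster: Round slice of wood with dark bark rim and growth rings, used as a coaster: diameter 64 mm, 15 mm thick, 40 g, loose, lying flat. Origin at the centre of its underside, z up.
- bottle: Closed amber bottle, cream label, gold crown cap, standing, 450 g, 188 mm high. Body diameter 58 mm up to 100 mm, shoulder to 140 mm, neck 27 mm across from 140 to 182 mm with a cream collar, cap 31 mm across above. Grip it by the neck, 160 mm above its foot. Origin at the centre of its underside, z up.
- blue_tin: Bystander, to be left alone: a tin just like the red one but with a BLUE lid, diameter 56 mm, height 30 mm. Origin at the centre of its underside.
- marker: Bystander, to be left alone: white marker with black cap, 130 mm long, 16 to 18 mm thick, lying on the table. Origin on its axis at mid-length, 9 mm above the table; x points to the cap, away from the robot to within 0.5 rad.
There are look-alikes about, which are no part of the job. What is shaped like the pen but purple or turquoise is not meant.

How it is judged:
By the outcome, as a careful person would: the job done as asked, in the order asked, and still so for the second after the job is handed in, with the robot touching nothing.
It also fails if it takes over 131 s, if anything falls off the work surface, if the arm or the gripper's body presses on something with over 40 N, if the wrist force passes 120 N, or if a joint passes its speed limit or range.

## Robot

A 7-joint arm with a two-finger parallel gripper is mounted at the origin on the work surface. World frame = base frame: x ahead of the robot, y to its left, z up, the work surface at z = 0. Lengths are in mm, angles in rad, forces in N, time in s.
With the tool pointing down it reaches from about 425 to 875 mm from the base axis. Payload 9.9 kg.
Tool frame: the origin (TCP) lies at the very end of the fingers, on their centre line; the grasp point (between the pads) lies 19 mm behind it; z points along the fingers, y is the line along which they close (so a half turn about z gives the same grasp; the last joint's range is limited). The gripper opens to 85 mm and grips with 20 to 120 N. Pads are 22 mm wide; open, the fingers measure 114 mm over their backs; the gripper's body (76 mm by 85 mm) begins 54 mm behind the grasp point. The pads swing forward as they close: fully open they stand 13 mm farther back than shut.
Start: joints at [1.128, 0.576, 0.025, 1.437, -0.015, 1.129, -0.057], TCP at [237.031, -632.017, 231.289] pointing down, gripper open.
Joint ranges: [-2.76, 2.76], [-0.34, 2.15], [-1.52, 1.57], [0.19, 2.46], [-1.09, 4.23], [0.17, 1.99], [-2.82, 2.82]. Speed limits (rad/s): [2.22, 2.22, 3.01, 3.01, 3.14, 3.14, 3.14].

## Interface

Orientations are given as a rotation vector (axis times angle).
In Python, from workcell import robot, get_image, order gives the robot as it stands.
- The arm moves only by the tool drive_tool, never from a script. Its argument "targets" is a list of rows, each a list of 7 numbers: the shift along the tool's x, y, z as a fraction of full scale, then the turn, a rotation vector about the tool's x, y, z as a fraction of full scale, then the opening, from 0 (shut) to 1 (fully open). A call has 1 to 5 rows; each row shifts and turns the commanded pose from where the row before left it, along the tool's axes as they then stand; what a row does not reach is not made up. Full scale, the value 1, is 0.05 m for a shift and 0.1 rad for a turn. A row lasts 1/10 s, in which the tool goes at most 50 mm and 8.59 degrees, less where a joint would pass 70% of its speed; a pose out of reach is approached as far as the arm can. A call with a number of a shift or a turn outside -1 to 1 is refused whole. A call with a gripper value outside its range is refused whole. The fingers move at their own pace and stop on an object; "newtons" is the grip in N (left out, the last holds). Time passes only in rows, so rows that do not move let the fingers close. It gives the time, the measured TCP pose, the force, the opening and the grip force at its end, in the units of the state.
- robot.sense(): the state, without advancing time (a new reading comes with each control period).
- get_image(name): name is "scene" or "top" or "wrist"; returns a dict with "frame" (384x512x3 uint8, red, green, blue), "fx", "fy", "cx", "cy" (pixels), "rvec" (rotation vector, rad) and "tvec" (3), from world to camera coordinates, as OpenCV has them. Camera axes: x right, y down, z forward; pixel columns grow to the right and rows downward; lengths in mm; the calibration is good to about 2 mm. A picture is of the moment at which its call begins. There is no depth.
- order.close_job(): hands the job in; it is judged then, once.
The state is a dict: "t": time; "joints": joint angles; "qd": joint speeds; "joint_efforts": joint torques, N m; "ee_pos": TCP position; "orientation": TCP orientation; "force": force on the tool from outside, world axes, zero at the start; "wrist_torque": the same for the moment, N m; "grip_width": finger opening in mm; "grasp_force": force on a finger pad.
Only numpy, scipy, OpenCV 4.12 (cv2) and the standard library are available. Lean on these libraries where they do the work, as an engineer would, in place of code of your own. Each camera call takes 0.05 s, during which the arm holds its last target. There are 200 camera calls.

## Working session

There is one attempt and no reset: what is moved stays moved. The work goes in short steps, Python scripts to look and compute and a tool call to move; the robot and the scene stay as the last step left them, time stands still between calls to the robot, and variables do not carry over. Pictures are saved under pics/ and viewed, at most 14 in all, crops included, and the job is handed in when it is done.

Besides the shell and the picture viewer there is one more tool, called as a command line: name --pt "numbers of a row" for each row, then --argument value for the rest. drive_tool: Moves the arm, as the interface text tells. Its arguments: {"type":"object","properties":{"targets":{"type":"array","items":{"type":"array","items":{"type":"number","minimum":-1,"maximum":1}}},"newtons":{"type":"number"}},"required":["targets"]}

```bash
ls; mkdir -p pics; python3 - <<'E'
from workcell import robot,get_image
import cv2
print(robot.sense())
for n in("scene","top"):
    g=get_image(n); print(n,g["fx"],g["fy"],g["cx"],g["cy"],g["rvec"],g["tvec"])
    cv2.imwrite(f"pics/{n}0.png",cv2.resize(g["frame"][:,:,::-1],(800,600),interpolation=cv2.INTER_CUBIC))
E
```

```text
pics
{'t': 0.0, 'joints': array([ 1.12818737,  0.57651734,  0.0247947 ,  1.43790689, -0.01501405,
        1.12898166, -0.05648352]), 'qd': array([-1.24689601e-03,  5.23427485e-04,  3.32123699e-04, -6.35372018e-05,
        6.06674927e-04, -1.26556430e-03, -1.21664806e-03]), 'joint_efforts': array([ 3.10927981e-04, -7.65765882e+01,  2.25111634e+00, -2.85971779e+01,
        1.55747618e-02,  1.26901071e-02, -3.33109199e-05]), 'ee_pos': array([ 236.9125776 , -631.58078272,  230.45185151]), 'orientation': array([-3.08957676e+00, -5.60445419e-01,  5.26236921e-04]), 'force': array([ 0.09274587, -0.32727966,  0.12836335]), 'wrist_torque': array([-0.0041525 , -0.05640005, -0.05553985]), 'grasp_force': 0.0, 'grip_width': 85.35709080616353}
scene 499.64417869415854 499.64417869415854 251.10948398283742 186.52627886313692 [ 1.20999393  2.42664164 -0.85163587] [ 288.67274641 -254.84440351 1854.74467193]
top 380.47576235225756 380.47576235225756 254.67059565197428 190.06593013419038 [ 2.11940289 -2.1729235   0.18305263] [ -15.57500623  494.45728379 1065.38178682]
```

View pics/top0.png

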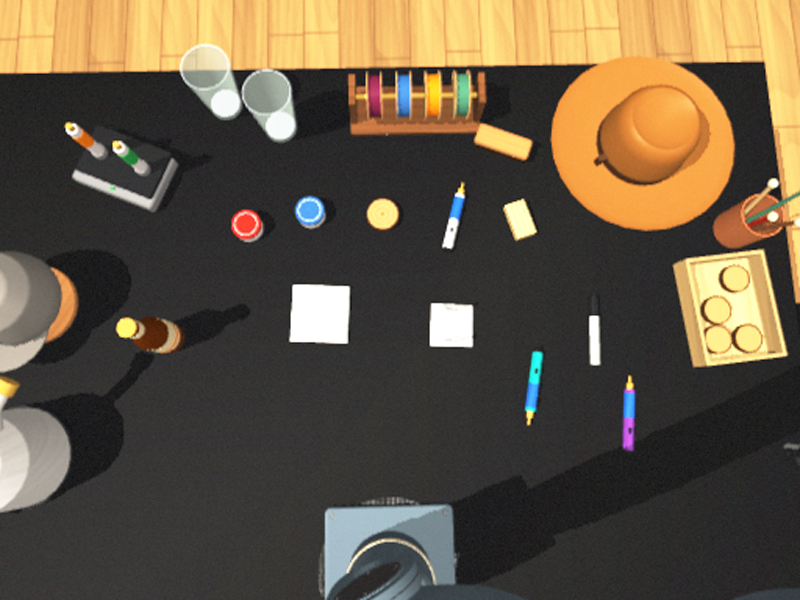

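View pics/scene0.png

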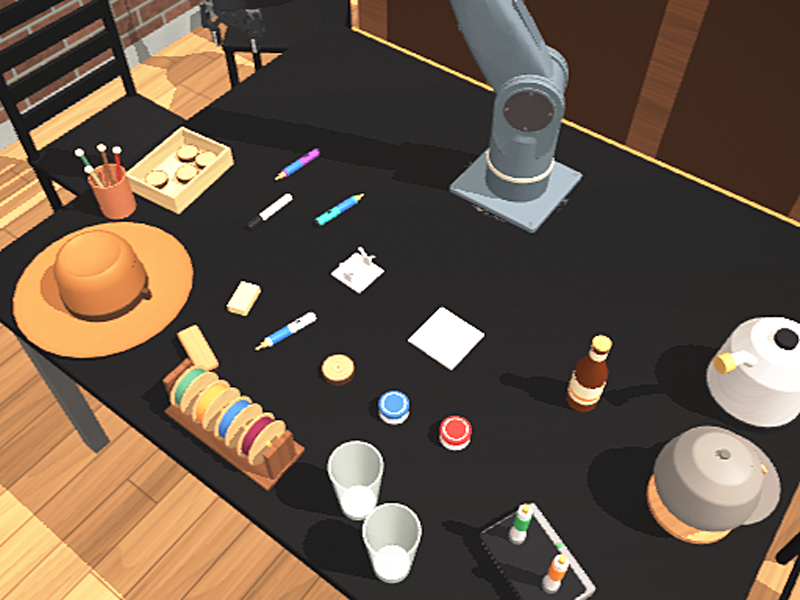

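Top view (800×600): tile (320,314), rest (452,325), pen (454,216), block (520,219), coaster (383,214), red tin (247,225), blue tin (310,212), bottle foot near (165,338), marker (595,330). Purple and turquoise look-alikes sit at lower right. The scene view agrees. Next I'll enlarge for precise picks.

```bash
cat > h.py <<'E'
import numpy as np, cv2
from scipy.spatial.transform import Rotation as R
from workcell import robot,get_image
def back(g,uv,z):
    "native pixels -> world points on the plane of height z"
    uv=np.array(uv,float).reshape(-1,2); M=R.from_rotvec(np.ravel(g["rvec"])).as_matrix(); c=-M.T@np.ravel(g["tvec"])
    d=np.c_[(uv[:,0]-g["cx"])/g["fx"],(uv[:,1]-g["cy"])/g["fy"],np.ones(len(uv))]@M
    return c+d*((z-c[2])/d[:,2])[:,None]
def proj(g,P):
    p=np.array(P,float).reshape(-1,3)@R.from_rotvec(np.ravel(g["rvec"])).as_matrix().T+np.ravel(g["tvec"])
    return np.c_[p[:,0]/p[:,2]*g["fx"]+g["cx"],p[:,1]/p[:,2]*g["fy"]+g["cy"]]
def crop(g,x0,y0,x1,y1,s,name):
    cv2.imwrite(f"pics/{name}.png",cv2.resize(g["frame"][y0:y1,x0:x1,::-1],None,fx=s,fy=s,interpolation=cv2.INTER_CUBIC))
def blobs(g,lo,hi,amin=20):
    h=cv2.cvtColor(g["frame"],cv2.COLOR_RGB2HSV); m=cv2.inRange(h,lo,hi)
    cs,_=cv2.findContours(m,cv2.RETR_EXTERNAL,cv2.CHAIN_APPROX_NONE)
    return [(cv2.minAreaRect(c),cv2.contourArea(c)) for c in cs if cv2.contourArea(c)>amin]
def go(x,y,z,yaw=None):
    """units to command: tool stays/gets pointing down, tool y along world angle yaw (mod pi)"""
    s=robot.sense(); T=R.from_rotvec(s["orientation"]); a=T.as_matrix()
    cur=np.arctan2(a[1,1],a[0,1]); yaw=cur if yaw is None else yaw
    yaw=cur+(yaw-cur+np.pi/2)%np.pi-np.pi/2
    ty=np.array([np.cos(yaw),np.sin(yaw),0]); tz=np.array([0,0,-1.]); G=np.c_[np.cross(ty,tz),ty,tz]
    d=np.array([x,y,z])-s["ee_pos"]
    print("t",round(s["t"],2),"pos",s["ee_pos"].round(1),"tilt",a[:,2].round(3),"tool-y yaw",round(cur,3),"q7",s["joints"][6].round(2),"w",s["grip_width"].round(1),"F",s["force"].round(1))
    print("shift now-frame",(a.T@d/50).round(2),"shift goal-frame",(G.T@d/50).round(2),"turn",((T.inv()*R.from_matrix(G)).as_rotvec()/.1).round(2))
E
python3 - <<'E'
from h import *
g=get_image("top")
crop(g,130,105,390,270,3,"c1")
crop(g,60,180,150,240,8,"c2")
for n,lo,hi,z in (("white",(0,0,200),(180,40,255),8),("red",(0,150,120),(8,255,255),30),("blue",(100,150,120),(125,255,255),30),("wood",(12,50,150),(30,200,255),18)):
    for r,A in blobs(g,lo,hi):
        print(n,np.round(r[0],1),np.round(r[1],1),round(r[2]),A,back(g,r[0],z)[0].round(0))
E
```

```text
white [209.  348.5] [ 2. 41.] 0 27.0 [ 53. 111.   8.]
white [  8.5 299. ] [17. 52.] 0 653.5 [203. 677.   8.]
white [ 13.5 226.7] [15.4 29.7] 81 262.0 [408. 678.   8.]
white [380.  217.5] [31.1  5.7] 87 146.5 [ 408. -398.    8.]
white [288.5 207.5] [27. 27.] 90 683.5 [ 444. -127.    8.]
white [204.1 200.3] [37.  36.8] 2 1275.5 [472. 122.   8.]
white [  1.  185.5] [ 2. 17.] 0 24.0 [531. 724.   8.]
white [288.  148.5] [ 6.1 19.4] 14 92.5 [ 624. -133.    8.]
white [ 71.5 120.8] [52.8  4.8] 21 174.5 [726. 525.   8.]
white [178.7  68.8] [31.4 36.1] 36 304.5 [889. 200.   8.]
white [137.2  50.9] [48.6 23. ] 74 335.5 [952. 331.   8.]
red [484.2 141.6] [ 3.8 13.3] 72 31.5 [ 626. -722.   30.]
red [157. 143.] [18. 18.] 90 266.0 [644. 259.  30.]
blue [402.5 259. ] [14.  7.] 90 94.5 [ 286. -445.   30.]
blue [340.1 253. ] [ 7.4 15.5] 7 90.5 [ 307. -268.   30.]
blue [197.5 134. ] [10. 11.] 90 89.5 [669. 138.  30.]
blue [291.9 132.6] [ 6.8 12.9] 14 70.5 [ 667. -144.   30.]
blue [258.   60.5] [25.  6.] 90 132.0 [901. -49.  30.]
wood [260.  352.2] [41.2  9.5] 28 26.0 [ 42. -31.  18.]
wood [  3.6 248.6]
[... 248 characters left out ...]
[ 461. -657.   18.]
wood [494.5 137.5] [7. 7.] 0 37.0 [ 642. -763.   18.]
wood [332.2 140.1] [24.  14.9] 69 318.0 [ 645. -267.   18.]
wood [244.5 136.5] [19. 19.] 90 290.0 [662.  -2.  18.]
wood [505. 159.] [68. 12.] 90 367.5 [ 574. -787.   18.]
wood [484.1 126.5] [ 7.7 34.4] 38 74.0 [ 677. -735.   18.]
wood [268.   61.5] [31. 12.] 90 95.5 [903. -80.  18.]
wood [248.5  61.5] [31.  9.] 90 117.5 [904. -19.  18.]
wood [281.   73.4] [122.4  39.8] 9 865.0 [ 862. -120.   18.]
wood [301.5  60.5] [ 7. 31.] 0 43.0 [ 904. -185.   18.]
wood [285.1  60.5] [15.  31.9] 6 111.5 [ 905. -134.   18.]
wood [129.  37.] [14. 26.] 90 262.0 [994. 354.  18.]
wood [255.5  73.5] [147. 511.] 90 32508.0 [864. -40.  18.]
```

View pics/c1.png

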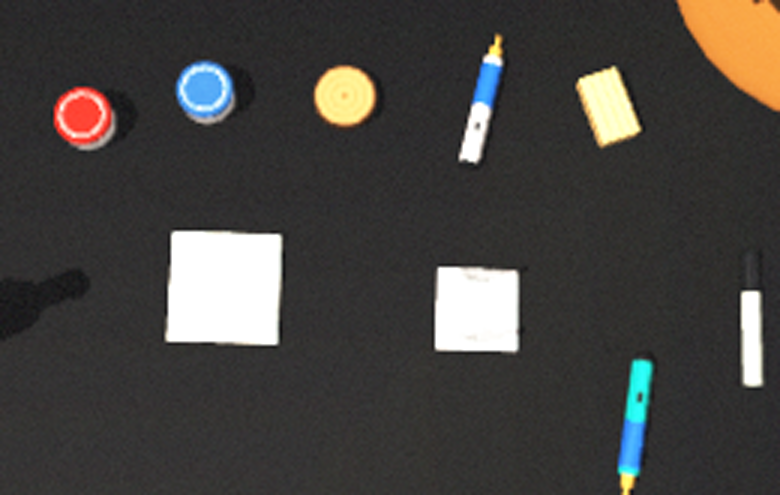

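View pics/c2.png

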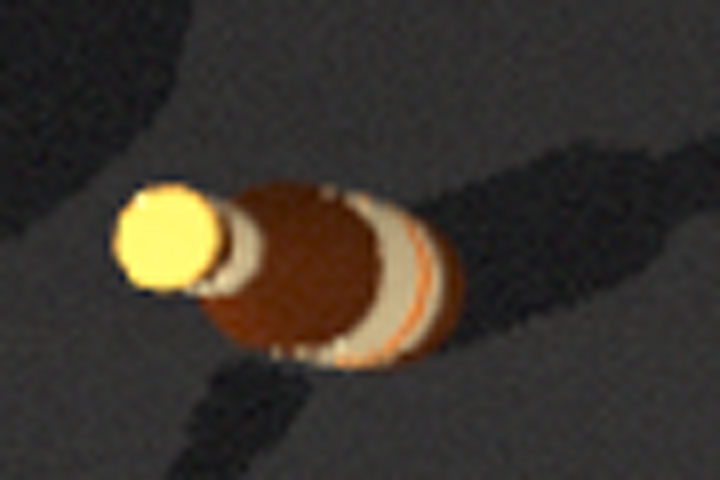

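The c1 crop (3×, offset 130,105) shows:
- **Tile corners:** (171,231), (282,234), (279,346), (166,342)
- **Rest base corners:** (437,267), (519,269), (518,352), (435,350)
- **Pen:** tip (498,36), rear (469,161)
- **Block top corners:** (577,82), (616,67), (640,132), (602,147)
- **Coaster:** (345,96)
- **Red lid:** (83,116)

The c2 crop (8×, offset 60,180) shows the bottle cap at (168,237).

```bash
python3 - <<'E'
from h import *
g=get_image("top")
def P(l,z,s=3,o=(130,105)): return back(g,(np.array(l)+.5)/s-.5+np.array(o),z)[:,:2]
def quad(n,l,z):
    p=P(l,z); c=p.mean(0); a=(p[0]+p[1]-p[2]-p[3]); b=(p[0]+p[3]-p[1]-p[2])
    print(n,c.round(1),"size",np.round([np.hypot(*a)/2,np.hypot(*b)/2],1),"yaw x",np.arctan2(a[1],a[0]).round(3),"yaw from y",(np.arctan2(b[1],b[0])-np.pi/2).round(3))
quad("tile",[(171,231),(282,234),(279,346),(166,342)],8)
quad("rest",[(437,267),(519,269),(518,352),(435,350)],5)
quad("block",[(577,82),(616,67),(640,132),(602,147)],20)
p=P([(498,36),(469,161)],9); d=p[0]-p[1];L=np.hypot(*d);u=d/L
print("pen L",L.round(1),"yaw",np.arctan2(d[1],d[0]).round(3),"grip from tip",(p[0]-80*u).round(1),"from rear",(p[1]+55*u).round(1))
print("coaster",P([(345,96)],15),"tin",P([(83.5,116)],30),"blue",P([(206,91)],30),"bottle",P([(168,237)],188,8,(60,180)),P([(405,290)],40,8,(60,180)))
for r,A in blobs(get_image("scene"),(0,150,120),(8,255,255)): print(r[0],A)
s=get_image("scene")
for r,A in blobs(s,(0,150,120),(8,255,255)): print("red scene",back(s,r[0],30).round(0),A)
go(645,-268,150)
E
```

```text
tile [470.7 121.2] size [111.2 110.7] yaw x -0.041 yaw from y -0.056
rest [ 443.6 -128.4] size [82.7 81.9] yaw x -0.058 yaw from y -0.049
block [ 643.5 -267.5] size [71.3 42.4] yaw x 0.296 yaw from y 0.355
pen L 135.4 yaw -0.261 grip from tip [ 647.  -139.9] from rear [ 646.6 -139.8]
coaster [[662.25875721  -2.19311975]] tin [[642.9239422  257.28569887]] blue [[665.91802015 135.99793621]] bottle [[432.91624043 406.06435407]] [[429.22627706 386.56570696]]
(291.0, 275.0) 281.0
(75.30000305175781, 106.89998626708984) 39.5
red scene [[642. 263.  30.]] 281.0
red scene [[ 544. -764.   30.]] 39.5Traceback (most recent call last):
  File "<stdin>", line 16, in <module>
  File "h.py", line 25, in go
    print("t",round(s["t"],2),"pos",s["ee_pos"].round(1),"tilt",a[:,2].round(3),"tool-y yaw",round(cur,3),"q7",s["joints"][6].round(2),"w",s["grip_width"].round(1),"F",s["force"].round(1))
                                                                                                                                           ^^^^^^^^^^^^^^^^^^^^^
AttributeError: 'float' object has no attribute 'round'
```

```bash
sed -i 's/s\["joints"\]\[6\].round(2)/round(float(s["joints"][6]),2)/; s/s\["grip_width"\].round(1)/round(s["grip_width"],1)/' h.py; python3 -c "
from h import *
go(643.5,-267.5,150,.33+np.pi/2)"
```

```text
t 0.3 pos [ 237.  -631.9  231. ] tilt [-0.     0.001 -1.   ] tool-y yaw -1.212 q7 -0.06 w 85.6 F [0.4 0.3 0.4]
shift now-frame [10.17 -3.97  1.62] shift goal-frame [10.05 -4.26  1.62] turn [-0.01 -0.    0.29]
```

drive_tool --pt "0.6 -0.25 0 0 0 0.1 1" --pt "0.8 -0.3 0 0 0 0.1 1" --pt "0.8 -0.3 0 0 0 0.1 1" --pt "0.8 -0.3 0 0 0 0 1" --pt "0.8 -0.3 0 0 0 0 1"

```text
t: 0.8
ee_pos: [393.1, -499.1, 231.4]
orientation: [3.099, 0.514, 0.0]
force: [0.8, -1.2, 0.5]
grip_width: 85.3
grasp_force: 0.0
```

drive_tool --pt "0.8 -0.32 0 0 0 0 1" --pt "0.8 -0.32 0.1 0 0 0 1" --pt "0.8 -0.32 0.1 0 0 0 1" --pt "0.8 -0.32 0.1 0 0 0 1" --pt "0.8 -0.32 0.2 0 0 0 1"

```text
t: 1.3
ee_pos: [556.9, -359.0, 206.7]
orientation: [3.098, 0.514, 0.002]
force: [0.5, -0.5, 1.0]
grip_width: 85.2
grasp_force: 0.0
```

drive_tool --pt "0.8 -0.32 0.3 0 0 0 1" --pt "0.8 -0.32 0.3 0 0 0 1" --pt "0.4 -0.2 0.2 0 0 0 1" --pt "0 0 0 0 0 0 1" --pt "0 0 0 0 0 0 1"

```text
t: 1.8
ee_pos: [636.1, -288.3, 165.9]
orientation: [3.099, 0.515, -0.002]
force: [-0.6, -0.8, 0.2]
grip_width: 85.3
grasp_force: 0.0
```

```bash
python3 -c "
from h import *
go(643.5,-267.5,120,.33+np.pi/2)
g=get_image('wrist'); crop(g,0,0,512,384,1.5,'w1'); print(proj(g,[(643.5,-267.5,20)]))"
```

```text
t 1.8 pos [ 636.1 -288.3  165.9] tilt [-0.001 -0.    -1.   ] tool-y yaw -1.242 q7 -0.88 w 85.3 F [-0.6 -0.8  0.2]
shift now-frame [ 0.28 -0.35  0.92] shift goal-frame [ 0.28 -0.35  0.92] turn [ 0.    0.01 -0.01]
[[239.53288682 166.58274721]]
```

View pics/w1.png

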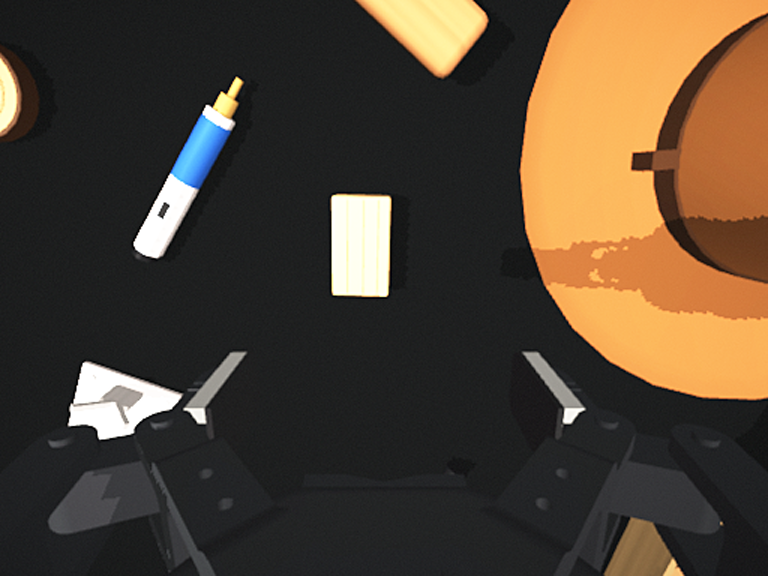

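The wrist view (w1, 1.5×) shows the block's top corners at (331,194), (391,195), (389,297), (332,296). The pen tip is at (238,80) and its rear white end at (150,255). The hat is clear of the grasp.

```bash
cat >> h.py <<'E'
def quad(g,n,l,z,s,o=(0,0)):
    p=back(g,(np.array(l)+.5)/s-.5+np.array(o),z)[:,:2]; c=p.mean(0); a=(p[0]+p[1]-p[2]-p[3]); b=(p[0]+p[3]-p[1]-p[2])
    print(n,c.round(1),"size",np.round([np.hypot(*a)/2,np.hypot(*b)/2],1),"yaw x",np.arctan2(a[1],a[0]).round(3),"yaw from y",(np.arctan2(b[1],b[0])-np.pi/2).round(3)); return c
def pen(g,tip,rear,s,o=(0,0)):
    p=back(g,(np.array([tip,rear])+.5)/s-.5+np.array(o),9)[:,:2]; d=p[0]-p[1];L=np.hypot(*d);u=d/L
    print("pen L",L.round(1),"yaw",np.arctan2(d[1],d[0]).round(3),"grip from tip",(p[0]-80*u).round(1),"from rear",(p[1]+55*u).round(1))
E
python3 -c "
from h import *
g=get_image('wrist')
c=quad(g,'block',[(331,194),(391,195),(389,297),(332,296)],20,1.5)
pen(g,(238,79),(150,255),1.5)
go(*c,2,.33+np.pi/2)"
```

```text
block [ 645.3 -269. ] size [71.3 40.5] yaw x 0.308 yaw from y 0.31
pen L 137.7 yaw -0.241 grip from tip [ 645.  -140.6] from rear [ 642.3 -140. ]
t 1.9 pos [ 635.5 -290.1  166.9] tilt [-0.    -0.001 -1.   ] tool-y yaw -1.244 q7 -0.88 w 85.3 F [-0.5 -0.8  1. ]
shift now-frame [ 0.32 -0.34  3.3 ] shift goal-frame [ 0.32 -0.33  3.3 ] turn [ 0.01  0.01 -0.04]
```

drive_tool --pt "0.16 -0.17 0.4 0 0 0.2 1" --pt "0.16 -0.17 0.6 0 0 0 1" --pt "0 0 0.7 0 0 0 1" --pt "0 0 0.6 0 0 0 1" --pt "0 0 0.5 0 0 0 1"

```text
t: 2.4
ee_pos: [645.1, -268.8, 25.5]
orientation: [3.104, 0.479, -0.001]
force: [-0.0, -0.0, 0.4]
grip_width: 85.2
grasp_force: 0.0
```

drive_tool --pt "0 0 0.3 0 0 0 1" --pt "0 0 0.17 0 0 0 1" --pt "0 0 0 0 0 0 1" --pt "0 0 0 0 0 0 1" --pt "0 0 0 0 0 0 1"

```text
t: 2.9
ee_pos: [647.2, -267.3, 4.3]
orientation: [3.103, 0.483, 0.003]
force: [-0.3, 0.1, -0.3]
grip_width: 85.5
grasp_force: 0.0
```

drive_tool --pt "0 0 0 0 0 0 0.3" --pt "0 0 0 0 0 0 0.3" --pt "0 0 0 0 0 0 0.3" --pt "0 0 0 0 0 0 0.3" --pt "0 0 0 0 0 0 0.3" --newtons 30

```text
t: 3.4
ee_pos: [646.6, -266.9, 3.2]
orientation: [3.104, 0.483, 0.001]
force: [-0.3, 0.5, 3.9]
grip_width: 39.0
grasp_force: 30.9
```

```bash
python3 -c "
from h import *
go(440,112,150,-0.048+np.pi/2)"
```

```text
t 3.4 pos [ 646.6 -266.9    3.2] tilt [ 0.001 -0.    -1.   ] tool-y yaw -1.262 q7 -0.94 w 39.0 F [-0.3  0.5  3.9]
shift now-frame [-1.63 -8.47 -2.94] shift goal-frame [-4.49 -7.37 -2.94] turn [ 0.   -0.    3.57]
```

drive_tool --pt "0 0 -0.4 0 0 0 0.3" --pt "0 0 -0.7 0 0 0 0.3" --pt "0 0 -0.9 0 0 0.57 0.3" --pt "0 0 -0.9 0 0 1 0.3" --pt "0 0 0 0 0 1 0.3"

```text
t: 3.9
ee_pos: [649.6, -268.4, 154.9]
orientation: [3.137, 0.074, 0.016]
force: [1.4, -0.8, -1.4]
grip_width: 39.2
grasp_force: 30.4
```

drive_tool --pt "0 0 0 0 0 1 0.3" --pt "0 0 0 0 0 0 0.3"

```text
t: 4.1
ee_pos: [646.3, -266.6, 147.9]
orientation: [3.14, -0.078, -0.0]
force: [0.7, -0.2, 0.5]
grip_width: 39.2
grasp_force: 30.4
```

```bash
python3 -c "
from h import *
go(440,112,150,-0.048+np.pi/2)"
```

```text
t 4.1 pos [ 646.3 -266.6  147.9] tilt [-0. -0. -1.] tool-y yaw -1.62 q7 -1.23 w 39.2 F [ 0.7 -0.2  0.5]
shift now-frame [-4.5  -7.36 -0.04] shift goal-frame [-4.49 -7.37 -0.04] turn [ 0.   -0.   -0.02]
```

drive_tool --pt "-0.2 -0.33 0 0 0 0 0.3" --pt "-0.4 -0.67 0 0 0 0 0.3" --pt "-0.4 -0.67 0 0 0 0 0.3" --pt "-0.4 -0.67 0 0 0 0 0.3" --pt "-0.4 -0.67 0 0 0 0 0.3"

```text
t: 4.6
ee_pos: [562.6, -110.9, 147.3]
orientation: [-3.141, 0.07, 0.001]
force: [1.5, 0.4, -0.3]
grip_width: 39.2
grasp_force: 30.4
```

drive_tool --pt "-0.4 -0.67 0 0 0 0 0.3" --pt "-0.4 -0.67 0 0 0 0 0.3" --pt "-0.4 -0.67 0 0 0 0 0.3" --pt "-0.4 -0.67 0 0 0 0 0.3" --pt "-0.4 -0.67 0 0 0 0 0.3"

```text
t: 5.1
ee_pos: [470.9, 61.1, 147.6]
orientation: [3.141, -0.07, -0.0]
force: [0.2, 0.2, -0.3]
grip_width: 39.4
grasp_force: 30.4
```

drive_tool --pt "-0.4 -0.67 0 0 0 0 0.3" --pt "-0.3 -0.33 0 0 0 0 0.3" --pt "0 0 0 0 0 0 0.3" --pt "0 0 0 0 0 0 0.3"

```text
t: 5.5
ee_pos: [439.3, 111.6, 147.8]
orientation: [3.14, -0.07, 0.0]
force: [-1.0, -1.8, 0.2]
grip_width: 39.2
grasp_force: 30.4
```

```bash
python3 -c "
from h import *
go(470.7,121.2,15)
g=get_image('wrist'); crop(g,0,0,512,384,1.5,'w2');"
```

```text
t 5.5 pos [439.3 111.6 147.8] tilt [ 0. -0. -1.] tool-y yaw -1.616 q7 -1.9 w 39.2 F [-1.  -1.8  0.2]
shift now-frame [ 0.62 -0.22  2.65] shift goal-frame [ 0.62 -0.22  2.66] turn [ 0. -0.  0.]
```

View pics/w2.png

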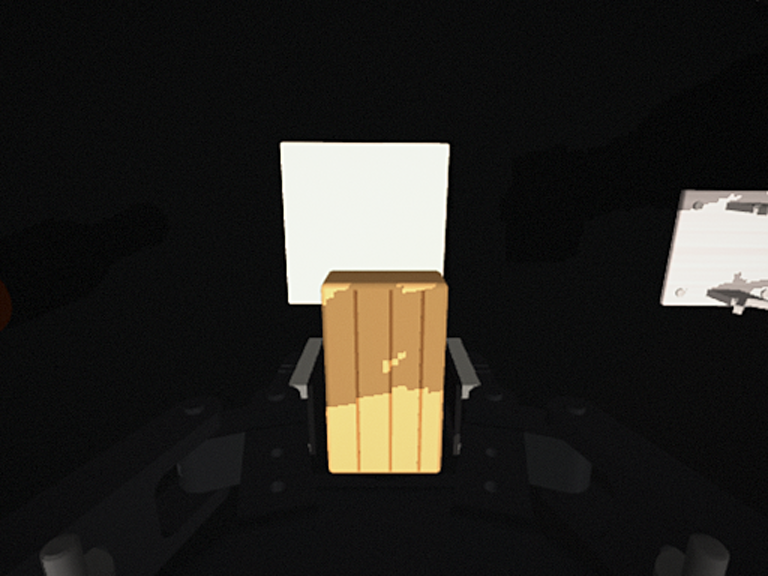

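The wrist view (w2) shows tile corners (281,142), (449,144), (289,303), with the right edge running down to about (443,305) behind the block. The block is held square, with its top face spanning (322,285), (447,285), (441,472), (329,472).

```bash
python3 -c "
from h import *
g=get_image('wrist')
c=quad(g,'tile',[(281,142),(449,144),(443,304),(289,303)],8,1.5)
quad(g,'block',[(322,285),(447,285),(441,472),(329,472)],164.6,1.5)
print(back(g,np.array([(683,190),(662,304)])/1.5,5))
go(*c,12)"
```

```text
tile [470.8 122.2] size [106.7 107.2] yaw x -0.052 yaw from y -0.056
block [438.7 111.1] size [68.  38.9] yaw x -0.044 yaw from y -0.047
[[484.97435192 -88.37309535   5.        ]
 [406.18423609 -84.60717385   5.        ]]
t 5.6 pos [440.  110.7 147.7] tilt [ 0. -0. -1.] tool-y yaw -1.619 q7 -1.9 w 39.1 F [-0.8  0.4 -0.3]
shift now-frame [ 0.6  -0.26  2.72] shift goal-frame [ 0.61 -0.26  2.71] turn [ 0. -0.  0.]
```

drive_tool --pt "0.3 -0.12 0.4 0 0 0.06 0.3" --pt "0.32 -0.13 0.7 0 0 0 0.3" --pt "0 0 0.7 0 0 0 0.3" --pt "0 0 0.5 0 0 0 0.3" --pt "0 0 0.25 0 0 0 0.3"

```text
t: 6.1
ee_pos: [470.7, 120.8, 17.9]
orientation: [3.139, -0.087, -0.004]
force: [-0.1, -1.5, -0.1]
grip_width: 39.0
grasp_force: 30.4
```

drive_tool --pt "0 0 0.1 0 0 0 0.3" --pt "0 0 0.05 0 0 0 0.3" --pt "0 0 0 0 0 0 0.3" --pt "0 0 0 0 0 0 0.3"

```text
t: 6.5
ee_pos: [471.5, 122.4, 13.5]
orientation: [-3.14, 0.085, -0.002]
force: [0.5, -0.8, 0.0]
grip_width: 39.5
grasp_force: 30.4
```

drive_tool --pt "0 0 0.03 0 0 0 0.3" --pt "0 0 0.01 0 0 0 0.3" --pt "0 0 0 0 0 0 0.3"

```text
t: 6.8
ee_pos: [471.1, 122.6, 11.1]
orientation: [-3.14, 0.085, -0.001]
force: [-0.2, 0.2, 1.1]
grip_width: 39.2
grasp_force: 30.6
```

drive_tool --pt "0 0 0 0 0 0 0.7" --pt "0 0 0 0 0 0 0.7" --pt "0 0 -0.3 0 0 0 0.7" --pt "0 0 -0.7 0 0 0 0.8" --pt "0 0 -0.8 0 0 0 1"

```text
t: 7.3
ee_pos: [470.0, 122.1, 101.0]
orientation: [3.139, -0.085, -0.004]
force: [0.5, 0.4, -0.6]
grip_width: 80.4
grasp_force: 0.0
```

drive_tool --pt "-0.4 0 -0.6 0 0 0 1" --pt "-0.4 0 0 0 0 0 1" --pt "0 0 0 0 0 0 1"

```text
t: 7.6
ee_pos: [428.9, 124.7, 131.7]
orientation: [-3.14, 0.084, 0.001]
force: [0.5, -0.6, -0.1]
grip_width: 85.3
grasp_force: 0.0
```

```bash
python3 -c "
from h import *
go(643.5,-140.3,120,-.245+np.pi/2)
g=get_image('wrist'); crop(g,0,0,512,384,1.5,'w3');"
```

```text
t 7.6 pos [428.9 124.7 131.7] tilt [-0.     0.001 -1.   ] tool-y yaw -1.624 q7 -1.93 w 85.3 F [ 0.5 -0.6 -0.1]
shift now-frame [4.57 5.06 0.23] shift goal-frame [5.45 4.1  0.23] turn [-0.    0.    1.92]
```

View pics/w3.png

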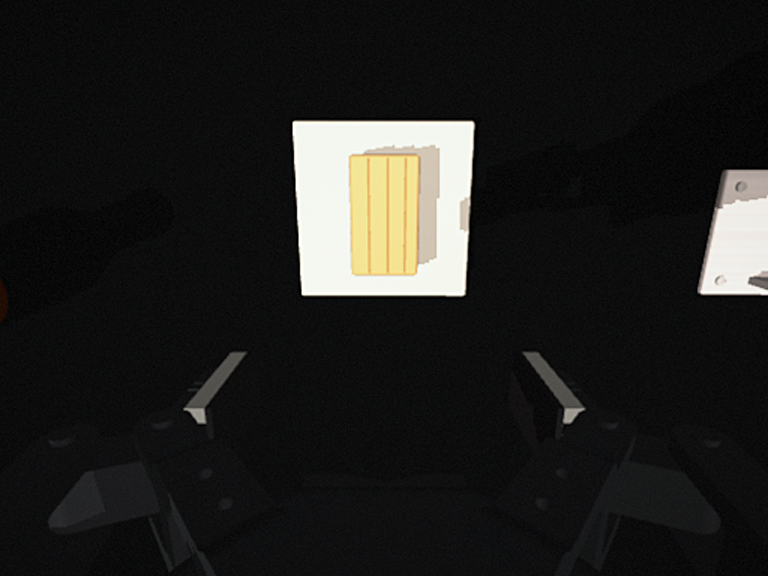

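drive_tool --pt "0.1 0.5 -0.1 0 0 0 1" --pt "0.1 0.7 -0.1 0 0 0 1" --pt "0.05 0.8 -0.1 0 0 0 1" --pt "0.05 0.8 -0.2 0 0 0 1" --pt "0 0.8 -0.2 0 0 0 1"

```text
t: 8.15
ee_pos: [436.7, -57.8, 165.7]
orientation: [3.14, -0.085, -0.001]
force: [1.4, 0.1, -0.2]
grip_width: 85.6
grasp_force: 0.0
```

drive_tool --pt "0 0.8 0 0 0 0 1" --pt "0 0.4 0 0 0 0 1" --pt "0 0 0 0 0 0 1" --pt "0 0 0 0 0 0 1"

```text
t: 8.55
ee_pos: [433.2, -116.0, 165.3]
orientation: [-3.14, 0.087, 0.001]
force: [-0.5, 0.6, -0.4]
grip_width: 85.4
grasp_force: 0.0
```

```bash
python3 -c "
from h import *
go(643.5,-140.3,120,-.245+np.pi/2)
g=get_image('wrist'); crop(g,80,0,400,240,2.5,'w4');"
```

```text
t 8.55 pos [ 433.2 -116.   165.3] tilt [-0.001  0.    -1.   ] tool-y yaw -1.626 q7 -1.38 w 85.4 F [-0.5  0.6 -0.4]
shift now-frame [4.23 0.25 0.9 ] shift goal-frame [ 4.2  -0.55  0.91] turn [-0.    0.01  1.9 ]
```

View pics/w4.png

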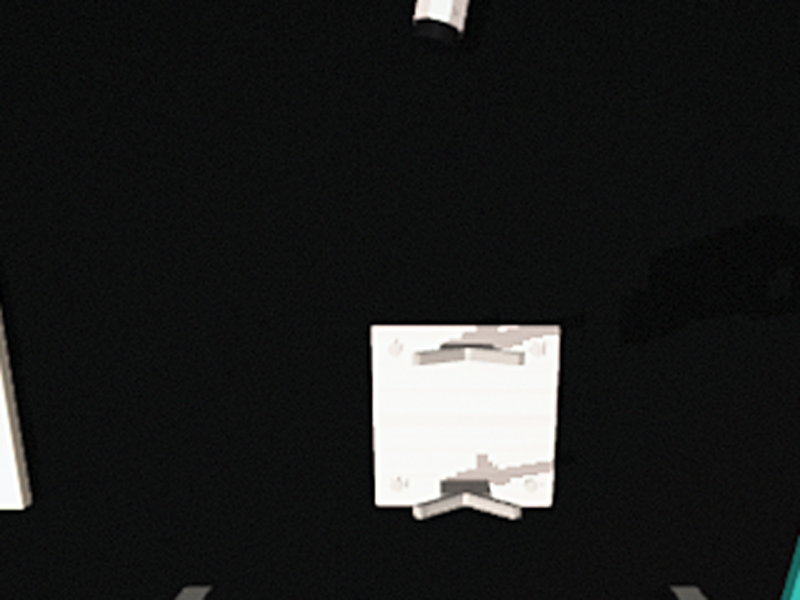

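The w4 crop (2.5×, offset 80,0) shows the rest base at (371,325), (560,326), (553,507), (375,507). The fork notches are near (467,355) and (466,500), so the rest's x axis is nearly parallel to the tile's.

```bash
python3 -c "
from h import *
g=get_image('wrist')
quad(g,'rest',[(371,325),(560,326),(553,507),(375,507)],5,2.5,(80,0))
p=back(g,np.array([(414,357),(524,359),(414,513),(521,513)])/2.5+[80,0],44)[:,:2]; print(p.round(1),p.mean(0))
go(600,-129,150,-.245+np.pi/2)
"
```

```text
rest [ 442.8 -125.9] size [80.2 80. ] yaw x -0.053 yaw from y -0.056
[[ 474.4 -107.5]
 [ 471.5 -148.3]
 [ 413.5 -103.6]
 [ 411.3 -145.8]] [ 442.66326233 -126.27746537]
t 8.65 pos [ 433.3 -114.8  165.5] tilt [-0.001  0.    -1.   ] tool-y yaw -1.624 q7 -1.38 w 85.7 F [-0.5  0.9  0.2]
shift now-frame [3.34 0.11 0.31] shift goal-frame [ 3.3  -0.53  0.31] turn [-0.    0.01  1.92]
```

drive_tool --pt "0.3 0 0 0 0 0.4 1" --pt "0.7 0 0.1 0 0 0.5 1" --pt "0.8 -0.12 0.1 0 0 0.5 1" --pt "0.8 -0.2 0.1 0 0 0.5 1" --pt "0.7 -0.15 0 0 0 0 1"

```text
t: 9.15
ee_pos: [602.2, -116.0, 149.7]
orientation: [-3.118, 0.38, 0.002]
force: [0.3, 0.4, 0.8]
grip_width: 85.6
grasp_force: 0.0
```

drive_tool --pt "0 0 0 0 0 0 1" --pt "0 0 0 0 0 0 1" --pt "0 0 0 0 0 0 1"

```text
t: 9.45
ee_pos: [599.2, -118.1, 150.5]
orientation: [-3.118, 0.381, 0.002]
force: [0.3, -1.0, -0.1]
grip_width: 85.4
grasp_force: 0.0
```

```bash
python3 -c "
from h import *
go(643.5,-140.3,3,-.243+np.pi/2)
g=get_image('wrist'); crop(g,130,0,386,240,2.5,'w5');"
```

```text
t 9.45 pos [ 599.2 -118.1  150.5] tilt [-0.001  0.    -1.   ] tool-y yaw -1.814 q7 -1.57 w 85.4 F [ 0.3 -1.  -0.1]
shift now-frame [0.97 0.22 2.95] shift goal-frame [0.97 0.22 2.95] turn [ 0.    0.01 -0.  ]
```

View pics/w5.png

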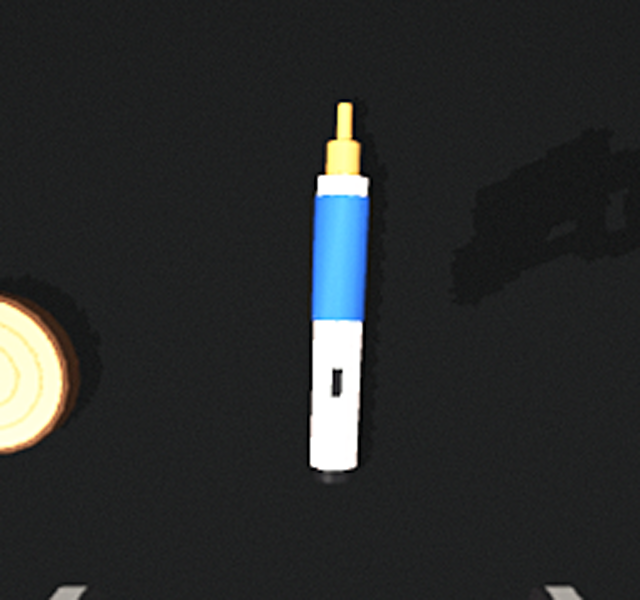

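In w5 (2.5×, offset 130,0) the pen tip is at (345,102), the sleeve's rear edge (x=-22) at (338,321) and the body's rear end (333,469).

```bash
python3 -c "
from h import *
g=get_image('wrist')
p=back(g,np.array([(345,103)])/2.5+[130,0],9)[:,:2]
q=back(g,np.array([(341.5,195),(338,321),(333.5,468)])/2.5+[130,0],17)[:,:2]
print(p,q); d=p[0]-q[2]; u=d/np.hypot(*d); print('yaw',np.arctan2(u[1],u[0]), 'from tip',p[0]-80*u,'sleeve',q[0]-49*u,q[1]-3*u,'rear',q[2]+55*u)
go(*(q[1]-3*u),3)"
```

```text
[[ 723.19193717 -160.255105  ]] [[ 692.15296288 -151.25621949]
 [ 648.54612541 -139.49891009]
 [ 592.27839351 -124.15287714]]
yaw -0.2690833519989018 from tip [ 646.07073795 -138.98727412] sleeve [ 644.91622836 -138.22967307] [ 645.65408044 -138.70136643] rear [ 645.29921797 -138.77451087]
t 9.55 pos [ 599.3 -118.5  151. ] tilt [-0.001  0.    -1.   ] tool-y yaw -1.815 q7 -1.57 w 85.6 F [-0.1  0.7  0. ]
shift now-frame [1.   0.17 2.96] shift goal-frame [1.   0.17 2.96] turn [-0.    0.01  0.  ]
```

drive_tool --pt "0.3 0.05 0.3 0 0 0.23 1" --pt "0.4 0.07 0.6 0 0 0 1" --pt "0.3 0.03 0.7 0 0 0 1" --pt "0 0 0.6 0 0 0 1" --pt "0 0 0.45 0 0 0 1"

```text
t: 10.05
ee_pos: [645.6, -138.9, 16.6]
orientation: [-3.113, 0.419, 0.003]
force: [0.0, 0.1, 0.2]
grip_width: 85.6
grasp_force: 0.0
```

drive_tool --pt "0 0 0.2 0 0 0 1" --pt "0 0 0.1 0 0 0 1" --pt "0 0 0 0 0 0 1" --pt "0 0 0 0 0 0 1"

```text
t: 10.45
ee_pos: [647.3, -139.1, 4.7]
orientation: [3.114, -0.419, 0.003]
force: [-0.7, -0.4, 0.8]
grip_width: 85.7
grasp_force: 0.0
```

```bash
python3 -c "
from h import *
go(645.5,-138.7,3,-.267+np.pi/2)"
```

```text
t 10.45 pos [ 647.3 -139.1    4.7] tilt [ 0.002 -0.    -1.   ] tool-y yaw -1.838 q7 -1.54 w 85.7 F [-0.7 -0.4  0.8]
shift now-frame [-0.04  0.    0.03] shift goal-frame [-0.04  0.    0.03] turn [-0.   -0.02 -0.  ]
```

drive_tool --pt "-0.03 0 0.03 0 0 0 0.5" --pt "0 0 0 0 0 0 0.1" --pt "0 0 0 0 0 0 0" --pt "0 0 0 0 0 0 0" --pt "0 0 0 0 0 0 0" --newtons 40

```text
t: 10.95
ee_pos: [645.3, -138.7, 2.1]
orientation: [3.114, -0.419, 0.001]
force: [0.5, -0.3, -0.4]
grip_width: 16.6
grasp_force: 39.0
```

drive_tool --pt "0 0 0 0 0 0 0" --pt "0 0 0 0 0 0 0"

```text
t: 11.15
ee_pos: [645.3, -138.7, 2.1]
orientation: [3.114, -0.419, 0.001]
force: [-0.1, -0.1, 4.2]
grip_width: 16.8
grasp_force: 39.6
```

drive_tool --pt "0 0 -0.3 0 0 0 0" --pt "0 0 -0.6 0 0 0 0" --pt "0 0 -0.7 0 0 -0.4 0" --pt "0 0 -0.6 0 0 -0.8 0" --pt "0 0 0 0 0 -0.91 0"

```text
t: 11.65
ee_pos: [647.6, -139.4, 117.4]
orientation: [3.139, -0.084, 0.012]
force: [1.3, -0.2, -1.1]
grip_width: 16.7
grasp_force: 39.2
```

drive_tool --pt "0 0 0 0 0 0 0" --pt "0 0 0 0 0 0 0"

```text
t: 11.85
ee_pos: [644.7, -138.5, 111.8]
orientation: [-3.14, 0.092, 0.001]
force: [0.8, 0.5, -0.7]
grip_width: 16.6
grasp_force: 39.2
```

```bash
python3 -c "
from h import *
go(442.7,-126,100,-.055+np.pi/2)"
```

```text
t 11.85 pos [ 644.7 -138.5  111.8] tilt [-0.001  0.    -1.   ] tool-y yaw -1.63 q7 -1.4 w 16.6 F [ 0.8  0.5 -0.7]
shift now-frame [-4.05 -0.01  0.24] shift goal-frame [-4.05 -0.03  0.24] turn [-0.    0.01 -0.04]
```

drive_tool --pt "-0.3 0 0 0 0 -0.04 0" --pt "-0.7 0 0 0 0 0 0" --pt "-0.8 0 0 0 0 0 0" --pt "-0.8 0 0 0 0 0 0" --pt "-0.8 0 0 0 0 0 0"

```text
t: 12.35
ee_pos: [473.2, -129.4, 111.2]
orientation: [-3.14, 0.086, 0.003]
force: [-0.2, -0.3, -0.3]
grip_width: 16.7
grasp_force: 39.2
```

drive_tool --pt "-0.5 -0.02 0.1 0 0 0 0" --pt "-0.15 0 0.15 0 0 0 0" --pt "0 0 0 0 0 0 0" --pt "0 0 0 0 0 0 0" --pt "0 0 0 0 0 0 0"

```text
t: 12.85
ee_pos: [444.0, -127.0, 99.3]
orientation: [3.14, -0.083, 0.001]
force: [0.8, 0.2, 0.0]
grip_width: 17.3
grasp_force: 39.2
```

```bash
python3 -c "
from h import *
go(442.7,-126,32.5,-.055+np.pi/2)
g=get_image('wrist'); crop(g,130,0,386,384,1.5,'w6');"
```

```text
t 12.85 pos [ 444.  -127.    99.3] tilt [ 0. -0. -1.] tool-y yaw -1.623 q7 -1.34 w 17.3 F [0.8 0.2 0. ]
shift now-frame [-0.03 -0.02  1.34] shift goal-frame [-0.03 -0.02  1.34] turn [ 0.   -0.    0.02]
```

View pics/w6.png

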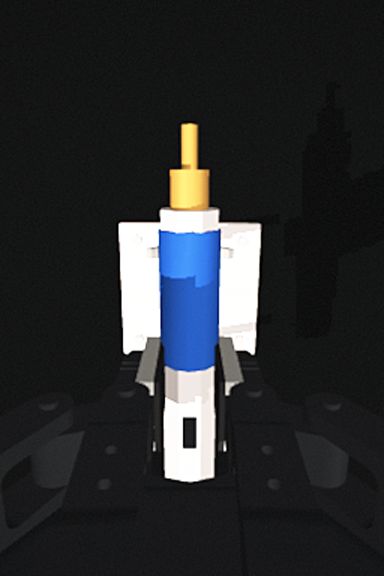

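The pen (tip at (189,125)) is held straight over the rest, aligned with the base. Lowering.

drive_tool --pt "-0.02 -0.02 0.3 0 0 0.02 0" --pt "0 0 0.4 0 0 0 0" --pt "0 0 0.3 0 0 0 0" --pt "0 0 0.2 0 0 0 0" --pt "0 0 0.1 0 0 0 0"

```text
t: 13.4
ee_pos: [442.2, -125.8, 33.5]
orientation: [-3.14, 0.085, 0.001]
force: [0.1, 0.1, -0.7]
grip_width: 16.8
grasp_force: 39.2
```

drive_tool --pt "0 0 0.04 0 0 0 0" --pt "0 0 0 0 0 0 0" --pt "0 0 0 0 0 0 0" --pt "0 0 0 0 0 0 0"

```text
t: 13.8
ee_pos: [442.4, -126.0, 32.7]
orientation: [3.14, -0.085, 0.001]
force: [-0.6, -1.1, 1.1]
grip_width: 16.7
grasp_force: 39.3
```

drive_tool --pt "0 0 0.01 0 0 0 0" --pt "0 0 0 0 0 0 0.25" --pt "0 0 0 0 0 0 0.4" --pt "0 0 0 0 0 0 0.5" --pt "0 0 -0.2 0 0 0 0.5"

```text
t: 14.3
ee_pos: [441.4, -125.6, 41.3]
orientation: [-3.14, 0.085, 0.003]
force: [-0.8, -0.5, -0.1]
grip_width: 42.8
grasp_force: 0.0
```

drive_tool --pt "0 0 -0.5 0 0 0 0.5" --pt "0 0 -0.8 0 0 0 0.7" --pt "0 0 -0.8 0 0 0 1" --pt "0 0 -0.4 0 0 0 1" --pt "0 0 0 0 0 0 1"

```text
t: 14.8
ee_pos: [443.5, -126.2, 170.2]
orientation: [3.14, -0.085, 0.009]
force: [-0.8, -0.1, -1.0]
grip_width: 85.5
grasp_force: 0.0
```

```bash
python3 -c "
from h import *
g=get_image('wrist'); crop(g,130,0,386,300,1.5,'w7');
go(600,245,165,-.055+np.pi/2)
print([proj(g,[(442.7+25*np.cos(-.055)+a*np.cos(-.055),-126+(25+a)*np.sin(-.055),h)]).round()for a,h in((55,39),(-80,48))])"
```

```text
t 14.85 pos [ 442.7 -125.9  168.5] tilt [ 0.003 -0.    -1.   ] tool-y yaw -1.625 q7 -1.37 w 85.6 F [ 0.6  0.2 -0.3]
shift now-frame [ 2.74 -7.58  0.08] shift goal-frame [ 2.73 -7.58  0.07] turn [ 0.   -0.03  0.01]
[array([[256., 101.]]), array([[256., 239.]])]
```

View pics/w7.png

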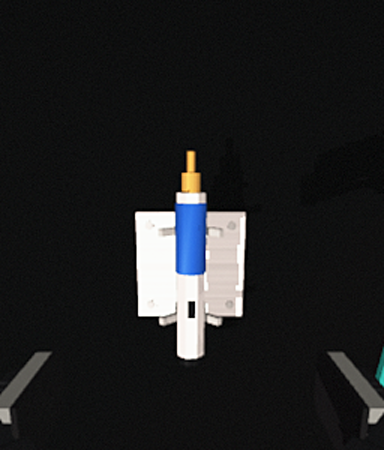

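The pen lies in both forks: tip at (191,152), rear at (190,358) in the crop, within about 1 mm of where they should be. Next is the red tin.

drive_tool --pt "0.1 -0.3 0 0 0 0 1" --pt "0.24 -0.7 0 0 0 0 1" --pt "0.24 -0.8 0 0 0 0 1" --pt "0.24 -0.8 0 0 0 0 1" --pt "0.24 -0.8 0 0 0 0 1"

```text
t: 15.35
ee_pos: [503.7, 42.5, 165.7]
orientation: [3.14, -0.086, -0.003]
force: [1.0, -0.1, 0.4]
grip_width: 85.6
grasp_force: 0.0
```

drive_tool --pt "0.24 -0.8 0 0 0 0 1" --pt "0.24 -0.8 0 0 0 0 1" --pt "0.24 -0.8 0 0 0 0 1" --pt "0.24 -0.8 0 0 0 0 1" --pt "0.24 -0.7 0 0 0 0 1"

```text
t: 15.85
ee_pos: [574.0, 234.7, 165.3]
orientation: [3.14, -0.083, -0.004]
force: [0.4, -0.7, 0.4]
grip_width: 85.7
grasp_force: 0.0
```

drive_tool --pt "0.2 -0.2 0 0 0 0 1" --pt "0 0 0 0 0 0 1" --pt "0 0 0 0 0 0 1"

```text
t: 16.15
ee_pos: [584.4, 240.9, 165.5]
orientation: [3.139, -0.086, -0.003]
force: [-0.7, -0.3, 0.3]
grip_width: 85.3
grasp_force: 0.0
```

```bash
python3 -c "
from h import *
g=get_image('wrist')
for n,lo,hi in (('red',(0,120,60),(8,255,255)),('red2',(172,120,60),(180,255,255)),('blue',(95,120,60),(125,255,255))):
  for r,A in blobs(g,lo,hi,100): print(n,np.round(r[0],1),np.round(r[1],1),A,back(g,r[0],30)[0].round(1))
go(642.5,259,3)"
```

```text
red [ 76.3 374.6] [32.8 24.1] 394.5 [349.  478.6  30. ]
red [ 92.2 365.4] [42.6 26. ] 248.5 [362.2 455.8  30. ]
red [231.5 122.5] [59. 57.] 2695.0 [643.9 261.2  30. ]
blue [358.5  88.5] [63. 61.] 2996.5 [668.2 140.8  30. ]
t 16.2 pos [584.4 240.4 165.9] tilt [-0.002 -0.001 -1.   ] tool-y yaw -1.626 q7 -2.02 w 85.7 F [ 0.1 -0.1 -0.1]
shift now-frame [ 1.15 -0.44  3.25] shift goal-frame [ 1.14 -0.44  3.26] turn [ 0.02  0.02 -0.  ]
```

drive_tool --pt "0.3 -0.12 0.2 0 0 0 1" --pt "0.5 -0.22 0.5 0 0 0 1" --pt "0.36 -0.14 0.7 0 0 0 1" --pt "0 0 0.7 0 0 0 1" --pt "0 0 0.6 0 0 0 1"

```text
t: 16.7
ee_pos: [643.9, 260.8, 29.8]
orientation: [3.139, -0.088, -0.002]
force: [-1.0, 0.3, 1.1]
grip_width: 85.7
grasp_force: 0.0
```

drive_tool --pt "0 0 0.35 0 0 0 1" --pt "0 0 0.15 0 0 0 1" --pt "0 0 0 0 0 0 1" --pt "0 0 0 0 0 0 1"

```text
t: 17.1
ee_pos: [645.0, 262.3, 8.0]
orientation: [-3.14, 0.086, -0.002]
force: [-0.2, 0.2, 1.0]
grip_width: 85.4
grasp_force: 0.0
```

drive_tool --pt "0 0 0 0 0 0 0.5" --pt "0 0 0 0 0 0 0.5" --pt "0 0 0 0 0 0 0.5" --pt "0 0 0 0 0 0 0.5"

```text
t: 17.5
ee_pos: [645.0, 262.9, 8.3]
orientation: [-3.14, 0.085, -0.002]
force: [-2.2, -1.0, 7.1]
grip_width: 54.5
grasp_force: 41.1
```

```bash
python3 -c "
from h import *
tile=np.array([470.9,122.0]); rest=np.array([442.7,-126.0]); u=(rest-tile)/np.hypot(*(rest-tile)); print('tin target',tile+u*128, 'mid',(tile+rest)/2)
a=-.053; print('coaster target',tile+136*np.array([-np.sin(a),np.cos(a)]))
go(643.9,261.2,5)"
```

```text
tin target [456.43835476  -5.18042623] mid [456.8  -2. ]
coaster target [478.10462593 257.80903271]
t 17.5 pos [645.  262.9   8.3] tilt [ 0.002  0.001 -1.   ] tool-y yaw -1.625 q7 -2.0 w 54.5 F [-2.2 -1.   7.1]
shift now-frame [-0.02  0.04  0.07] shift goal-frame [-0.02  0.04  0.07] turn [-0.01 -0.02 -0.  ]
```

drive_tool --pt "0 0 -0.3 0 0 0 0.5" --pt "0 0 -0.6 0 0 0 0.5" --pt "0 0 -0.7 0 0 0 0.5" --pt "-0.1 0.2 -0.4 0 0 0 0.5" --pt "-0.4 0.6 -0.2 0 0 0 0.5"

```text
t: 18.0
ee_pos: [619.3, 227.5, 120.3]
orientation: [-3.136, 0.08, -0.009]
force: [0.1, -0.2, -1.3]
grip_width: 54.2
grasp_force: 42.4
```

drive_tool --pt "-0.45 0.7 0 0 0 0 0.5" --pt "-0.45 0.7 0 0 0 0 0.5" --pt "-0.45 0.7 0 0 0 0 0.5" --pt "-0.45 0.7 0 0 0 0 0.5" --pt "-0.45 0.7 0 0 0 0 0.5"

```text
t: 18.5
ee_pos: [494.7, 54.3, 118.0]
orientation: [-3.14, 0.085, -0.003]
force: [0.7, 0.1, -0.9]
grip_width: 54.3
grasp_force: 42.4
```

drive_tool --pt "-0.4 0.7 0 0 0 0 0.5" --pt "-0.2 0.4 0 0 0 0 0.5" --pt "-0.1 0.14 0 0 0 0 0.5" --pt "0 0 0 0 0 0 0.5" --pt "0 0 0 0 0 0 0.5"

```text
t: 19.0
ee_pos: [458.3, -3.4, 117.3]
orientation: [-3.14, 0.084, -0.002]
force: [-0.6, 1.0, -0.9]
grip_width: 54.3
grasp_force: 42.4
```

```bash
python3 -c "
from h import *
go(457.3,-4,8.5)"
```

```text
t 19.0 pos [458.3  -3.4 117.3] tilt [ 0.002  0.001 -1.   ] tool-y yaw -1.624 q7 -1.65 w 54.3 F [-0.6  1.  -0.9]
shift now-frame [-0.02  0.02  2.18] shift goal-frame [-0.02  0.01  2.18] turn [-0.01 -0.02 -0.  ]
```

drive_tool --pt "-0.02 0.02 0.3 0 0 0 0.5" --pt "0 0 0.6 0 0 0 0.5" --pt "0 0 0.6 0 0 0 0.5" --pt "0 0 0.4 0 0 0 0.5" --pt "0 0 0.2 0 0 0 0.5"

```text
t: 19.5
ee_pos: [456.3, -4.0, 10.1]
orientation: [-3.14, 0.082, 0.002]
force: [-0.0, 0.3, -1.5]
grip_width: 54.2
grasp_force: 42.4
```

drive_tool --pt "0 0 0.06 0 0 0 0.5" --pt "0 0 0 0 0 0 0.5" --pt "0 0 0 0 0 0 0.5" --pt "0 0 0 0 0 0 0.5"

```text
t: 19.9
ee_pos: [456.8, -5.2, 9.4]
orientation: [-3.14, 0.085, -0.002]
force: [-0.1, -0.6, -1.0]
grip_width: 54.8
grasp_force: 42.5
```

drive_tool --pt "0 -0.02 0.02 0 0 0 0.5" --pt "0 0 0.01 0 0 0 0.5" --pt "0 0 0 0 0 0 0.5"

```text
t: 20.2
ee_pos: [456.6, -4.3, 8.1]
orientation: [-3.14, 0.085, -0.002]
force: [-1.1, -0.4, 11.4]
grip_width: 54.8
grasp_force: 43.7
```

drive_tool --pt "0 0 0 0 0 0 0.75" --pt "0 0 0 0 0 0 0.85" --pt "0 0 -0.3 0 0 0 0.85" --pt "0 0 -0.7 0 0 0 0.9" --pt "0 0 -0.8 0 0 0 1"

```text
t: 20.7
ee_pos: [455.2, -4.5, 97.5]
orientation: [3.14, -0.085, -0.004]
force: [0.2, -0.4, -0.2]
grip_width: 85.4
grasp_force: 0.0
```

drive_tool --pt "0 0 -0.8 0 0 0 1" --pt "0 0 -0.3 0 0 0 1" --pt "0 0 0 0 0 0 1" --pt "0 0 0 0 0 0 1"

```text
t: 21.1
ee_pos: [456.0, -4.4, 152.2]
orientation: [-3.14, 0.085, -0.001]
force: [-0.3, 0.7, -0.6]
grip_width: 85.5
grasp_force: 0.0
```

```bash
python3 -c "
from h import *
g=get_image('wrist')
for r,A in blobs(g,(0,120,60),(8,255,255),100): print(np.round(r[0],1),np.round(r[1],1),A,back(g,r[0],30)[0].round(1))
go(600,5,150)"
```

```text
[255.5 185. ] [56. 57.] 2473.5 [456.2  -3.7  30. ]
t 21.15 pos [455.6  -4.4 151.6] tilt [-0.001 -0.    -1.   ] tool-y yaw -1.625 q7 -1.66 w 85.0 F [ 0.4 -1.2 -0.7]
shift now-frame [ 2.87 -0.34  0.03] shift goal-frame [ 2.87 -0.34  0.03] turn [ 0.    0.01 -0.  ]
```

drive_tool --pt "0.4 -0.04 0 0 0 0 1" --pt "0.7 -0.08 0 0 0 0 1" --pt "0.8 -0.1 0 0 0 0 1" --pt "0.6 -0.08 0 0 0 0 1" --pt "0.37 -0.04 0 0 0 0 1"

```text
t: 21.65
ee_pos: [601.8, 5.1, 150.1]
orientation: [3.14, -0.085, -0.003]
force: [-0.8, -1.1, 0.6]
grip_width: 85.5
grasp_force: 0.0
```

drive_tool --pt "0 0 0 0 0 0 1" --pt "0 0 0 0 0 0 1" --pt "0 0 0 0 0 0 1"

```text
t: 21.95
ee_pos: [598.9, 4.5, 151.4]
orientation: [3.14, -0.085, -0.004]
force: [0.7, -0.5, 0.2]
grip_width: 85.3
grasp_force: 0.0
```

```bash
python3 -c "
from h import *
g=get_image('wrist')
for r,A in blobs(g,(5,40,40),(35,255,255),200): print(np.round(r[0],1),np.round(r[1],1),A,back(g,r[0],15)[0].round(1))
crop(g,150,0,400,250,1.6,'w8')
go(662,-2,0)"
```

```text
[168.6 295. ] [65.1 17.6] 208.5 [470.8 111.9  15. ]
[257.  116.5] [69. 66.] 3580.5 [6.627e+02 3.000e-01 1.500e+01]
t 22.0 pos [599.1   4.6 151.8] tilt [-0.002 -0.    -1.   ] tool-y yaw -1.625 q7 -1.64 w 85.1 F [0.2 0.  0.7]
shift now-frame [1.27 0.06 3.03] shift goal-frame [1.26 0.06 3.04] turn [ 0.    0.02 -0.  ]
```

View pics/w8.png

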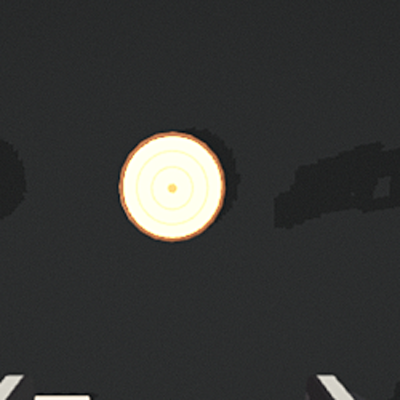

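The coaster centre is at (172,187) in w8, which gives world (662.6, 0).

drive_tool --pt "0.3 0 0.2 0 0 0 1" --pt "0.5 0.01 0.5 0 0 0 1" --pt "0.47 0.01 0.7 0 0 0 1" --pt "0 0 0.6 0 0 0 1" --pt "0 0 0.5 0 0 0 1"

```text
t: 22.5
ee_pos: [662.9, 0.2, 25.5]
orientation: [3.14, -0.085, -0.002]
force: [0.0, 0.1, 0.4]
grip_width: 85.1
grasp_force: 0.0
```

drive_tool --pt "0 0 0.3 0 0 0 1" --pt "0 0 0.15 0 0 0 1" --pt "0 0 0.06 0 0 0 1" --pt "0 0 0 0 0 0 1" --pt "0 0 0 0 0 0 1"

```text
t: 23.0
ee_pos: [664.4, 0.3, 3.0]
orientation: [-3.14, 0.085, -0.003]
force: [-1.0, -0.4, 0.4]
grip_width: 85.5
grasp_force: 0.0
```

```bash
python3 -c "
from h import *
go(662.6,0,0)"
```

```text
t 23.0 pos [6.644e+02 3.000e-01 3.000e+00] tilt [ 0.002  0.    -1.   ] tool-y yaw -1.625 q7 -1.62 w 85.5 F [-1.  -0.4  0.4]
shift now-frame [-0.04  0.01  0.06] shift goal-frame [-0.04  0.01  0.06] turn [-0.   -0.02 -0.  ]
```

drive_tool --pt "-0.03 0 0.06 0 0 0 1" --pt "0 0 0 0 0 0 0.7" --pt "0 0 0 0 0 0 0.6" --pt "0 0 0 0 0 0 0.6" --pt "0 0 0 0 0 0 0.6"

```text
t: 23.5
ee_pos: [662.4, 0.4, -0.6]
orientation: [-3.14, 0.085, -0.001]
force: [-1.2, 0.8, 5.5]
grip_width: 62.2
grasp_force: 43.1
```

drive_tool --pt "0 0 0 0 0 0 0.6" --pt "0 0 -0.1 0 0 0 0.6" --pt "0 0 -0.3 0 0 0 0.6"

```text
t: 23.8
ee_pos: [661.2, 0.4, 18.2]
orientation: [3.14, -0.085, -0.004]
force: [-0.6, 0.5, -0.3]
grip_width: 61.9
grasp_force: 43.7
```

drive_tool --pt "0 0 -0.6 0 0 0 0.6" --pt "0 0 -0.7 0 0 0 0.6" --pt "-0.2 -0.25 -0.4 0 0 0 0.6" --pt "-0.4 -0.5 -0.1 0 0 0 0.6" --pt "-0.5 -0.63 0 0 0 0 0.6"

```text
t: 24.3
ee_pos: [612.1, 71.4, 111.4]
orientation: [-3.14, 0.09, -0.007]
force: [0.5, 1.2, -0.7]
grip_width: 61.8
grasp_force: 43.8
```

drive_tool --pt "-0.55 -0.7 0 0 0 0 0.6" --pt "-0.55 -0.7 0 0 0 0 0.6" --pt "-0.55 -0.7 0 0 0 0 0.6" --pt "-0.55 -0.7 0 0 0 0 0.6" --pt "-0.44 -0.54 0 0 0 0 0.6"

```text
t: 24.8
ee_pos: [486.7, 248.7, 110.0]
orientation: [-3.139, 0.082, -0.001]
force: [0.4, 0.8, 0.1]
grip_width: 62.3
grasp_force: 43.8
```

drive_tool --pt "-0.2 -0.22 0 0 0 0 0.6" --pt "0 0 0 0 0 0 0.6" --pt "0 0 0 0 0 0 0.6" --pt "0 0 0 0 0 0 0.6"

```text
t: 25.2
ee_pos: [480.2, 255.9, 109.1]
orientation: [3.14, -0.089, 0.001]
force: [-0.0, -1.3, -0.1]
grip_width: 61.8
grasp_force: 43.8
```

```bash
python3 -c "
from h import *
go(478.1,257.8,1)"
```

```text
t 25.2 pos [480.2 255.9 109.1] tilt [ 0.001 -0.001 -1.   ] tool-y yaw -1.628 q7 -2.11 w 61.8 F [-0.  -1.3 -0.1]
shift now-frame [-0.05 -0.04  2.16] shift goal-frame [-0.04 -0.03  2.16] turn [ 0.01 -0.01  0.  ]
```

drive_tool --pt "-0.04 -0.04 0.3 0 0 0 0.6" --pt "0 0 0.6 0 0 0 0.6" --pt "0 0 0.6 0 0 0 0.6" --pt "0 0 0.4 0 0 0 0.6" --pt "0 0 0.2 0 0 0 0.6"

```text
t: 25.7
ee_pos: [477.3, 257.8, 2.1]
orientation: [3.139, -0.089, -0.002]
force: [0.3, -0.0, -0.3]
grip_width: 61.8
grasp_force: 43.8
```

drive_tool --pt "0 0 0.05 0 0 0 0.6" --pt "0 0 0 0 0 0 0.6" --pt "0 0 0 0 0 0 0.6" --pt "0 0 0 0 0 0 0.6"

```text
t: 26.1
ee_pos: [477.6, 260.0, 2.3]
orientation: [-3.14, 0.085, -0.002]
force: [0.2, -0.0, -1.0]
grip_width: 62.0
grasp_force: 43.8
```

drive_tool --pt "0 0.02 0.03 0 0 0 0.6" --pt "0 0 0.02 0 0 0 0.6" --pt "0 0 0 0 0 0 0.6"

```text
t: 26.4
ee_pos: [477.1, 258.8, -0.7]
orientation: [-3.14, 0.085, -0.001]
force: [-0.4, -0.2, 4.9]
grip_width: 62.1
grasp_force: 44.3
```

drive_tool --pt "0 0 0 0 0 0 0.8" --pt "0 0 0 0 0 0 0.95" --pt "0 0 -0.3 0 0 0 1" --pt "0 0 -0.7 0 0 0 1" --pt "-0.1 0 -0.8 0 0 0 1"

```text
t: 26.9
ee_pos: [471.6, 258.5, 88.9]
orientation: [3.139, -0.086, -0.003]
force: [-0.0, 0.4, 1.4]
grip_width: 85.5
grasp_force: 0.0
```

drive_tool --pt "-0.3 0.3 -0.8 0 0 0 1" --pt "-0.3 0.3 -0.8 0 0 0 1" --pt "0 0 -0.6 0 0 0 1" --pt "0 0 -0.4 0 0 0 1" --pt "0 0 0 0 0 0 1"

```text
t: 27.4
ee_pos: [441.5, 231.3, 221.6]
orientation: [-3.137, 0.085, -0.007]
force: [0.2, 0.6, 0.0]
grip_width: 85.6
grasp_force: 0.0
```

```bash
python3 -c "
from h import *
g=get_image('wrist'); crop(g,0,0,512,384,1.5,'w9')
for r,A in blobs(g,(5,40,40),(35,255,255),200): print(np.round(r[0],1),np.round(r[1],1),A,back(g,r[0],15)[0].round(1))
t=get_image('top')
for r,A in blobs(t,(20,100,150),(35,255,255),30): print('top',np.round(r[0],1),np.round(r[1],1),A,back(t,r[0],188)[0].round(1))
go(432.9,390,290)"
```

```text
[ 66.6 209.3] [ 59.1 166.3] 7061.0 [401.8 483.2  15. ]
[232.5 141.5] [52.3 50.9] 2081.0 [477.7 259.2  15. ]
[345.4 141.4] [37. 61.] 2081.0 [470.4 120.9  15. ]
top [  3.5 247.5] [9. 7.] 44.0 [343.9 587.9 188. ]
top [474. 228.] [ 7.4 43.9] 77.5 [ 361.9 -567.8  188. ]
top [459. 217.] [16.1 16.1] 186.0 [ 390.2 -533.2  188. ]
top [479.7 212.9] [22.1 18.4] 177.5 [ 399.1 -586.5  188. ]
top [458.5 198.5] [15. 15.] 176.5 [ 436.7 -537.   188. ]
top [470.5 177.5] [17. 15.] 176.5 [ 489.5 -573.6  188. ]
top [444.8 182.2] [11.7 30.6] 42.5 [ 479.1 -506.8  188. ]
top [509.  164.5] [ 4. 35.] 65.0 [ 520.9 -676.4  188. ]
top [508. 132.] [12.  6.] 54.5 [ 606.8 -685.1  188. ]
top [504.5 103.5] [43. 13.] 382.5 [ 684.3 -685.9  188. ]
top [321.7  89.8] [33.6 11. ] 327.5 [ 732.  -208.1  188. ]
top [278.2  58. ] [18.3 15.2] 127.5 [823.4 -97.  188. ]
top [109.5  40. ] [ 6. 11.] 62.5 [883.5 349.9 188. ]
top [297.   37.5] [ 7. 20.] 115.5 [ 881.3 -149.6  188. ]
top [472.5  34.5] [ 7. 13.] 77.0 [ 881.1 -624.1  188. ]
top [506.8  41.2] [24.2  4.4] 38.0 [ 860.  -714.8  188. ]
top [ 4.5 36. ] [18.  9.] 80.5 [900.2 62
[... 845 characters left out ...]
 [931.8 -89.8 188. ]
top [205.5  21. ] [42. 21.] 774.5 [933.9  94.8 188. ]
top [183.5  10.5] [21. 19.] 333.5 [965.8 153.9 188. ]
top [167.  21.] [ 6.9 42.1] 147.5 [935.7 198.2 188. ]
top [137.   19.7] [21.4 40. ] 583.0 [941.1 278.4 188. ]
top [115.   17.3] [20.7 35.3] 580.5 [949.2 337.4 188. ]
top [93.2 22. ] [17.4 44.7] 649.0 [936.4 395.1 188. ]
top [28.5 10.8] [11.6 22.4] 209.0 [972.4 569.3 188. ]
top [17. 11.] [22.  8.] 121.5 [972.3 599.8 188. ]
top [ 6.1 11.7] [10.  23.8] 77.5 [970.8 628.6 188. ]
t 27.5 pos [440.2 230.8 218.7] tilt [ 0.  0. -1.] tool-y yaw -1.625 q7 -2.13 w 85.5 F [ 0.9  0.3 -0. ]
shift now-frame [-0.32 -3.17 -1.42] shift goal-frame [-0.32 -3.17 -1.43] turn [-0. -0. -0.]
```

View pics/w9.png

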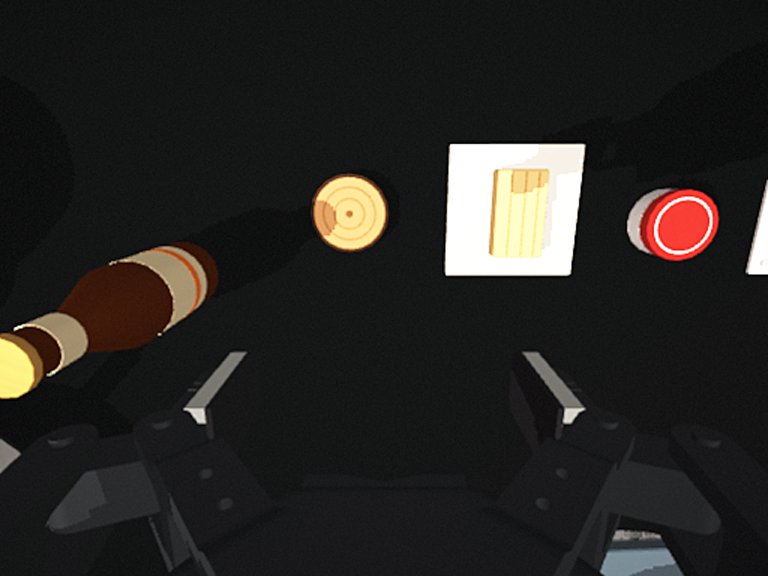

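The w9 view shows the coaster at (349,213), about 5 cm from the tile and level with its middle. The block is square on the tile and the bottle stands upright at left, cap near (10,367). I'll move nearer the bottle to measure its cap.

drive_tool --pt "-0.2 -0.3 -0.1 0 0 0 1" --pt "-0.3 -0.6 -0.2 0 0 0 1" --pt "-0.4 -0.7 0 0 0 0 1" --pt "-0.4 -0.7 0 0 0 0 1" --pt "-0.28 -0.6 0 0 0 0 1"

```text
t: 28.0
ee_pos: [367.3, 381.3, 232.2]
orientation: [3.139, -0.083, -0.003]
force: [0.1, -0.0, -0.5]
grip_width: 85.3
grasp_force: 0.0
```

drive_tool --pt "0 -0.3 0 0 0 0 1" --pt "0 0 0 0 0 0 1" --pt "0 0 0 0 0 0 1" --pt "0 0 0 0 0 0 1"

```text
t: 28.4
ee_pos: [370.9, 393.0, 233.3]
orientation: [3.139, -0.089, -0.0]
force: [-0.7, -0.4, 0.5]
grip_width: 85.5
grasp_force: 0.0
```

```bash
python3 -c "
from h import *
g=get_image('wrist'); crop(g,0,0,512,384,1.5,'w10')
for r,A in blobs(g,(18,90,120),(35,255,255),200): print(np.round(r[0],1),np.round(r[1],1),A,back(g,r[0],188)[0].round(1))
print(proj(g,[(432.9,406.1,188)]))
go(432.9,406.1,230)"
```

```text
[226.4 125.8] [47.4 46.5] 1685.5 [431.2 409.1 188. ]
[361.4  74.1] [40.  44.9] 1043.0 [457.7 322.7 188. ]
[486.   70.5] [43.  65.7] 2026.5 [455.4 245.7 188. ]
[[230.72878786 122.8021416 ]]
t 28.45 pos [370.9 393.2 233.5] tilt [-0.    -0.001 -1.   ] tool-y yaw -1.627 q7 -2.48 w 85.9 F [-0.9 -0.3 -0.1]
shift now-frame [ 1.22 -0.33  0.07] shift goal-frame [ 1.22 -0.33  0.07] turn [ 0.01  0.   -0.  ]
```

View pics/w10.png

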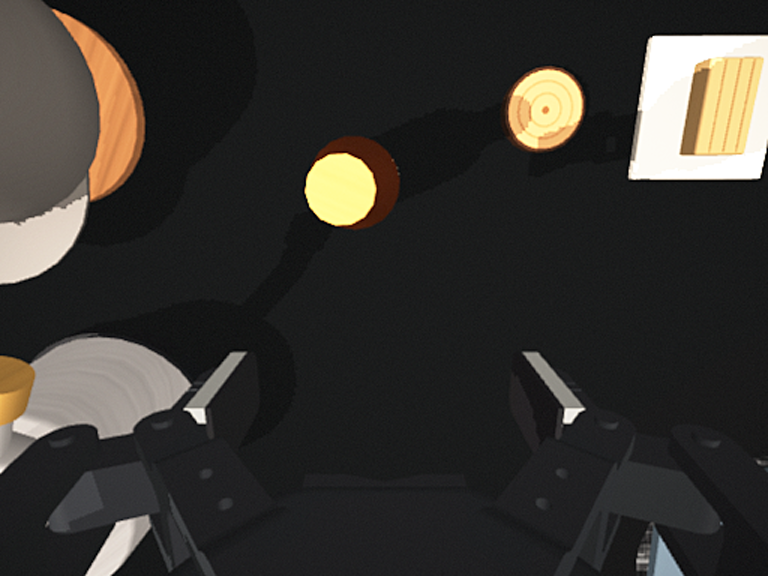

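In w10 the cap is at (340,189), and code puts it at (431.2, 409.1). The kettle and dome are at left, so I'll check clearance numerically.

```bash
python3 -c "
from h import *
g=get_image('wrist')
for z in (0,80,150): print(z,back(g,np.array([(100,335),(145,120),(100,120),(190,380),(85,210)])/1.5,z)[:,:2].round(0).tolist())
go(431.5,408.5,233)"
```

```text
0 [[302.0, 668.0], [489.0, 586.0], [491.0, 623.0], [250.0, 591.0], [419.0, 654.0]]
80 [[331.0, 609.0], [478.0, 544.0], [480.0, 574.0], [290.0, 548.0], [423.0, 598.0]]
150 [[356.0, 557.0], [469.0, 508.0], [470.0, 530.0], [325.0, 511.0], [426.0, 549.0]]
t 28.5 pos [370.8 393.4 233.7] tilt [ 0.    -0.001 -1.   ] tool-y yaw -1.627 q7 -2.48 w 85.3 F [-0.6 -0.3  0.2]
shift now-frame [ 1.19 -0.37  0.01] shift goal-frame [ 1.19 -0.37  0.01] turn [ 0.01 -0.    0.  ]
```

drive_tool --pt "0.3 -0.1 0 0 0 0 1" --pt "0.5 -0.17 0 0 0 0 1" --pt "0.3 -0.1 0 0 0 0 1" --pt "0.08 0 0 0 0 0 1" --pt "0 0 0 0 0 0 1"

```text
t: 29.0
ee_pos: [430.4, 409.0, 233.6]
orientation: [3.14, -0.088, -0.0]
force: [0.3, 0.1, -0.0]
grip_width: 85.3
grasp_force: 0.0
```

drive_tool --pt "0 0 0 0 0 0 1" --pt "0 0 0 0 0 0 1"

```text
t: 29.2
ee_pos: [429.2, 409.9, 234.0]
orientation: [-3.14, 0.084, 0.001]
force: [1.2, 0.4, -0.1]
grip_width: 85.6
grasp_force: 0.0
```

```bash
python3 -c "
from h import *
g=get_image('wrist')
for r,A in blobs(g,(18,90,120),(35,255,255),200): print(np.round(r[0],1),np.round(r[1],1),A,back(g,r[0],188)[0].round(1))
go(431.5,408.5,143)"
```

```text
[257.5 208. ] [43. 40.] 1327.5 [431.8 409.  188. ]
[468.2 132. ] [ 9.  36.5] 290.0 [476.9 268.1 188. ]
[373.2 119.9] [39.1 44.9] 1300.5 [488.  330.8 188. ]
t 29.25 pos [429.3 410.  234. ] tilt [-0.  0. -1.] tool-y yaw -1.624 q7 -2.41 w 85.3 F [-0.4 -1.1 -0.4]
shift now-frame [0.05 0.03 1.82] shift goal-frame [0.05 0.03 1.82] turn [-0.  0.  0.]
```

drive_tool --pt "0.05 0.02 0.3 0 0 0 1" --pt "0 0 0.5 0 0 0 1" --pt "0 0 0.5 0 0 0 1" --pt "0 0 0.3 0 0 0 1" --pt "0 0 0.2 0 0 0 1"

```text
t: 29.75
ee_pos: [431.6, 408.7, 142.7]
orientation: [3.14, -0.084, -0.002]
force: [0.6, 0.1, 0.1]
grip_width: 85.7
grasp_force: 0.0
```

drive_tool --pt "0 0 0 0 0 0 1" --pt "0 0 0 0 0 0 1" --pt "0 0 0 0 0 0 1"

```text
t: 30.05
ee_pos: [432.9, 409.3, 144.8]
orientation: [-3.139, 0.085, -0.002]
force: [0.3, -0.4, 1.3]
grip_width: 85.1
grasp_force: 0.0
```

```bash
python3 -c "
from h import *
go(431.7,409,142)"
```

```text
t 30.05 pos [432.9 409.3 144.8] tilt [ 0.001  0.001 -1.   ] tool-y yaw -1.625 q7 -2.39 w 85.1 F [ 0.3 -0.4  1.3]
shift now-frame [-0.02  0.01  0.06] shift goal-frame [-0.02  0.01  0.06] turn [-0.01 -0.01 -0.  ]
```

drive_tool --pt "-0.01 0 0.04 0 0 0 0.8" --pt "0 0 0 0 0 0 0.6" --pt "0 0 0 0 0 0 0.5" --pt "0 0 0 0 0 0 0.42" --pt "0 0 0 0 0 0 0.38" --newtons 25

```text
t: 30.55
ee_pos: [432.0, 409.0, 141.9]
orientation: [-3.14, 0.085, -0.0]
force: [0.2, 0.5, 0.1]
grip_width: 32.4
grasp_force: 0.0
```

drive_tool --pt "0 0 0 0 0 0 0.36" --pt "0 0 0 0 0 0 0.34" --pt "0 0 0 0 0 0 0.32" --pt "0 0 0 0 0 0 0.3" --pt "0 0 0 0 0 0 0.2"

```text
t: 31.05
ee_pos: [432.0, 408.8, 141.9]
orientation: [3.14, -0.085, 0.0]
force: [-0.2, -0.5, 0.7]
grip_width: 26.7
grasp_force: 24.6
```

drive_tool --pt "0 0 0 0 0 0 0.1" --pt "0 0 0 0 0 0 0.1" --pt "0 0 0 0 0 0 0.1" --newtons 60

```text
t: 31.35
ee_pos: [432.1, 408.9, 142.0]
orientation: [-3.14, 0.085, -0.0]
force: [-0.0, -1.5, 3.7]
grip_width: 26.3
grasp_force: 58.6
```

```bash
python3 -c "
from h import *
go(431.7,409,142)"
```

```text
t 31.35 pos [432.1 408.9 142. ] tilt [ 0.  0. -1.] tool-y yaw -1.625 q7 -2.39 w 26.3 F [-0.  -1.5  3.7]
shift now-frame [-0.01 -0.   -0.  ] shift goal-frame [-0.01 -0.   -0.  ] turn [-0. -0. -0.]
```

drive_tool --pt "0 0 -0.1 0 0 0 0.1" --pt "0 0 -0.2 0 0 0 0.1" --pt "0 0 -0.3 0 0 0 0.1" --pt "0 0 -0.2 0 0 0 0.1" --pt "0.03 0.08 -0.1 0 0 0 0.1"

```text
t: 31.85
ee_pos: [433.3, 405.8, 188.1]
orientation: [-3.139, 0.083, -0.001]
force: [-0.2, -0.0, -2.7]
grip_width: 26.2
grasp_force: 59.2
```

drive_tool --pt "0.06 0.16 0 0 0 0 0.1" --pt "0.1 0.26 0 0 0 0 0.1" --pt "0.12 0.34 0 0 0 0 0.1" --pt "0.13 0.36 0 0 0 0 0.1" --pt "0.13 0.36 0 0 0 0 0.1"

```text
t: 32.35
ee_pos: [456.7, 326.7, 186.3]
orientation: [3.139, -0.087, -0.001]
force: [0.7, -0.1, -3.1]
grip_width: 25.8
grasp_force: 59.2
```

drive_tool --pt "0.13 0.36 0 0 0 0 0.1" --pt "0.12 0.34 0 0 0 0 0.1" --pt "0.1 0.3 0 0 0 0 0.1" --pt "0.08 0.22 0 0 0 0 0.1" --pt "0.05 0.12 0 0 0 0 0.1"

```text
t: 32.85
ee_pos: [477.0, 259.5, 186.8]
orientation: [3.14, -0.088, -0.0]
force: [-0.1, 0.8, -3.2]
grip_width: 26.3
grasp_force: 59.2
```

drive_tool --pt "0.02 0.05 0 0 0 0 0.1" --pt "0 0 0 0 0 0 0.1" --pt "0 0 0 0 0 0 0.1" --pt "0 0 0 0 0 0 0.1"

```text
t: 33.25
ee_pos: [477.1, 259.5, 186.7]
orientation: [-3.14, 0.083, 0.0]
force: [-0.1, 0.1, -4.3]
grip_width: 26.0
grasp_force: 59.2
```

```bash
python3 -c "
from h import *
go(477.6,259,157)
g=get_image('wrist'); z=robot.sense()['ee_pos'][2]-142+188
for r,A in blobs(g,(18,90,80),(35,255,255),200): print(np.round(r[0],1),np.round(r[1],1),A,back(g,r[0],z)[0].round(1),back(g,r[0],15)[0].round(1))
"
```

```text
t 33.25 pos [477.1 259.5 186.7] tilt [-0.  0. -1.] tool-y yaw -1.624 q7 -2.14 w 26.0 F [-0.1  0.1 -4.3]
shift now-frame [0.01 0.01 0.59] shift goal-frame [0.01 0.01 0.59] turn [-0.  0.  0.]
[256. 289.] [62. 74.] 3644.0 [477.6 259.8 232.7] [327.6 267.7  15. ]
```

drive_tool --pt "0.01 0.01 0.1 0 0 0 0.1" --pt "0 0 0.2 0 0 0 0.1" --pt "0 0 0.15 0 0 0 0.1" --pt "0 0 0.07 0 0 0 0.1" --pt "0 0 0.03 0 0 0 0.1"

```text
t: 33.8
ee_pos: [477.6, 258.1, 158.5]
orientation: [3.14, -0.085, -0.001]
force: [-0.3, -0.1, -4.1]
grip_width: 26.1
grasp_force: 59.2
```

drive_tool --pt "0 0 0.02 0 0 0 0.1" --pt "0 0 0 0 0 0 0.1" --pt "0 0 0 0 0 0 0.1"

```text
t: 34.1
ee_pos: [478.1, 258.3, 158.5]
orientation: [-3.14, 0.085, -0.001]
force: [0.6, 0.8, -4.3]
grip_width: 25.9
grasp_force: 59.2
```

drive_tool --pt "0 -0.01 0.02 0 0 0 0.1" --pt "0 0 0.01 0 0 0 0.1" --pt "0 0 0 0 0 0 0.1"

```text
t: 34.4
ee_pos: [478.1, 258.8, 156.9]
orientation: [-3.14, 0.085, -0.001]
force: [0.4, 0.2, -3.2]
grip_width: 26.0
grasp_force: 59.4
```

drive_tool --pt "0 0 0 0 0 0 0.1" --pt "0 0 0 0 0 0 0.1"

```text
t: 34.6
ee_pos: [478.0, 258.8, 156.9]
orientation: [-3.14, 0.085, -0.0]
force: [-0.3, -0.1, -1.7]
grip_width: 26.3
grasp_force: 59.4
```

Force is easing, so contact has begun. I'll go down a touch more and release gently.

drive_tool --pt "0 0 0.01 0 0 0 0.1" --pt "0 0 0 0 0 0 0.1" --pt "0 0 0 0 0 0 0.1"

```text
t: 34.9
ee_pos: [478.2, 258.9, 156.9]
orientation: [-3.14, 0.085, -0.001]
force: [-1.4, -0.4, 5.4]
grip_width: 26.3
grasp_force: 59.9
```

drive_tool --pt "0 0 0 0 0 0 0.33" --pt "0 0 0 0 0 0 0.4" --pt "0 0 0 0 0 0 0.6" --pt "0 0 0 0 0 0 0.85" --pt "0 0 0 0 0 0 1"

```text
t: 35.4
ee_pos: [477.9, 258.7, 156.3]
orientation: [3.14, -0.085, -0.0]
force: [0.2, 1.1, 1.1]
grip_width: 75.9
grasp_force: 0.0
```

drive_tool --pt "0 0 0 0 0 0 1" --pt "0 0 -0.2 0 0 0 1" --pt "0 0 -0.4 0 0 0 1" --pt "0 0 -0.6 0 0 0 1" --pt "0 0 -0.6 0 0 0 1"

```text
t: 35.9
ee_pos: [477.7, 258.5, 247.9]
orientation: [3.14, -0.085, -0.0]
force: [1.2, 1.3, 0.2]
grip_width: 85.5
grasp_force: 0.0
```

drive_tool --pt "-0.3 0 -0.4 0 0 0 1" --pt "-0.6 0 0 0 0 0 1" --pt "-0.3 0 0 0 0 0 1" --pt "0 0 0 0 0 0 1" --pt "0 0 0 0 0 0 1"

```text
t: 36.4
ee_pos: [418.4, 262.0, 266.5]
orientation: [-3.14, 0.084, -0.001]
force: [1.5, 0.2, -0.2]
grip_width: 85.6
grasp_force: 0.0
```

```bash
python3 -c "
from h import *
g=get_image('wrist')
for r,A in blobs(g,(18,90,80),(35,255,255),200): print('gold',np.round(r[0],1),np.round(r[1],1),A,back(g,r[0],203)[0].round(1))
for r,A in blobs(g,(0,150,80),(8,255,255),200): print('red',np.round(r[0],1),np.round(r[1],1),A,back(g,r[0],30)[0].round(1))
s=get_image('scene'); p=proj(s,[(477.6,259,203),(477.6,259,15),(477.6,259,140),(477.6,259,115)]); print(p.round(1))
print('gold scene',[(np.round(r[0],1),A) for r,A in blobs(s,(20,100,150),(35,255,255),15) if np.hypot(*(np.array(r[0])-p[0]))<20])
t=get_image('top'); print('blue',[back(t,r[0],30)[0].round(1) for r,A in blobs(t,(100,150,120),(125,255,255),60)])
go(478,259,157)"
```

```text
gold [256. 125.] [42. 42.] 1400.0 [477.4 259.1 203. ]
gold [368.5 104. ] [22. 15.] 254.0 [487.5 179.7 203. ]
red [455. 126.] [46. 44.] 1556.0 [455.5  -1.5  30. ]
[[327.9 200.2]
 [320.3 237.9]
 [325.2 213.7]
 [324.2 218.8]]
gold scene []
blue [array([ 284.4, -445.1,   30. ]), array([ 307.5, -267.6,   30. ]), array([ 472.3, -130.7,   30. ]), array([669.1, 138.5,  30. ]), array([900.6, -48.8,  30. ])]
t 36.55 pos [418.8 261.7 266. ] tilt [-0. -0. -1.] tool-y yaw -1.626 q7 -2.24 w 85.1 F [-0.9  0.3 -0.5]
shift now-frame [ 1.18 -0.01  2.18] shift goal-frame [ 1.18 -0.01  2.18] turn [ 0. -0.  0.]
```

The bottle stands upright on the middle of the coaster, and everything else is in place and clear of the arm. Handing in.

```bash
python3 -c "
from workcell import order
print(order.close_job())"
```

```text
the job is handed in; nothing more can be done
None
```

The place is laid in the order you asked and handed in at about 37 s. My last camera measurements put the tin, coaster and bottle within a few millimetres of target. The block and pen were checked right after placing, and the marker was never approached. I haven't seen the judge's verdict.

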